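# Clear and scrub the balcony hanger track

### The arm

A 6-joint arm with a two-finger parallel gripper is mounted at the origin on the work surface. World frame = base frame: x ahead of the robot, y to its left, z up, the work surface at z = 0. Lengths are in m, angles in degrees, forces in N, time in s.
With the tool pointing down it reaches from about 0.25 to 0.725 m from the base axis. Payload 9.7 kg.
Tool frame: the origin (TCP) lies between the finger pads; the fingertips stand 17 mm ahead of it and the grasp point (between the pads) lies 2 mm behind it; z points along the fingers, y is the direction in which the jaws open and shut (so a half turn about z gives the same grasp; the last joint's range is limited). The gripper opens to 85 mm and grips with 20 to 120 N. Pads are 22 mm wide; open, the fingers measure 114 mm over their backs; the gripper's body (76 mm by 85 mm) begins 54 mm behind the grasp point. The pads swing forward as they close: fully open they stand 13 mm farther back than shut.
Start: joints at [75.516, 4.979, 10.078, 95.1, 0, 90], TCP at [0.138, 0.533, 0.248] pointing down, gripper open.
Joint ranges: [-179.16, 179.16], [-48.56, 103.87], [-65.8, 70.77], [-126.05, 130.52], [-82.76, 87.17], [-180, 180]. Speed limits (degrees/s): [127.2, 127.2, 147.25, 180, 180, 180].

### API

Orientations are given as [roll, pitch, yaw] about the fixed x, y, z axes, in that order (R = Rz(yaw) Ry(pitch) Rx(roll)).
In Python, from workcell import monitor, cams, order gives the robot as it stands. The module is installed in compiled form; this text tells all that it offers.
- The arm moves only by the shell command python3 -m handwheel 'ROWS' [OPENING] [FORCE]. ROWS is JSON, a list of rows, each a list of 6 numbers: the shift along the tool's x, y, z in m, then the turn, a rotation vector about the tool's x, y, z in degrees. In form: [[tx, ty, tz, wx, wy, wz], ...]. A call has exactly 8 rows; each row shifts and turns the commanded pose from where the row before left it, along the tool's axes as they then stand; what a row does not reach is not made up. A row lasts 1/12 s, in which the tool goes at most 41.7 mm and 7.16 degrees, less where a joint would pass 70% of its speed; a pose out of reach is approached as far as the arm can. A call is refused whole if a number of a shift passes 0.0417 or a number of a turn 7.16, either way. A call with a gripper value outside its range is refused whole. OPENING is the opening, from -1 (shut) to 1 (fully open), set as the call begins (- or left out, the last holds). The fingers move at their own pace and stop on an object; FORCE is the grip in N (left out, the last holds). Time passes only in rows, so rows that do not move let the fingers close, or fill a call up. It gives the time, the measured TCP pose, the force and the opening at its end, in the units of the state.
- monitor.get_obs(): the state, without advancing time (a new reading comes with each control period).
- cams.camera(name): name is "scene" or "top"; returns a dict with "img" (480x640x3 uint8, red, green, blue), "depth" (480x640 float32, m along the optical axis (not along the pixel's ray), 0 where there is no reading), "fx", "fy", "cx", "cy" (pixels), "rvec" (rotation vector, rad) and "tvec" (3), from world to camera coordinates, as OpenCV has them. Camera axes: x right, y down, z forward; pixel columns grow to the right and rows downward; lengths in m; the calibration is good to about 2 mm. A picture is of the moment at which its call begins.
- order.job_done(): hands the job in, once; it reports no verdict.
The state is a dict: "time": time; "q": joint angles; "qd": joint speeds; "joint_efforts": joint torques, N m; "ee_pos": TCP position; "tcp_rot": TCP orientation; "wrist_force": force on the tool from outside, world axes, zero at the start; "torque": the same for the moment, N m; "opening": finger opening in m.
Only numpy, scipy, OpenCV 4.12 (cv2) and the standard library are available. Lean on these libraries where they do the work, as an engineer would, in place of code of your own. Each camera call takes 0.05 s, during which the arm holds its last target. There are 200 camera calls.

### The job

Clear the aluminium track on the ledge: slide each pastel hanger along to the open bay, lift it off, and hang it by its slot on a pin of the white bar, one to a pin, with the pin up in the notch. When all are hung, take the pink stick and draw its tip slowly, at no more than 4 cm a second, along inside the empty track's groove, once from the closed end right to the bay, then lay it flat in the middle of its mat. Leave the bottle, the lint filter and the dish alone.

Things in the scene. Friction and masses are not known exactly. Their poses are not given: they have to be found in the camera images.
- hanger_mint: slide hanger: mint green plate on a weighted, slippery white T-foot, 132 mm high, 0.22 kg (varies). Origin: centre of foot underside; z up, y along plate and track. Foot 50 (x) x 60 (y) x 8 mm; neck 12 mm thick (x), 50 long (y), z 8-20; plate 10 thick (x), 64 wide (y), z 20-132, with a J-slot (see notch). Grasp its top, z 100-132, across the thickness. Stands stably. Starts captive in the track, heading as the track. May be absent
- hanger_lemon: slide hanger: lemon yellow plate on a weighted, slippery white T-foot, 132 mm high, 0.22 kg (varies). Origin: centre of foot underside; z up, y along plate and track. Foot 50 (x) x 60 (y) x 8 mm; neck 12 mm thick (x), 50 long (y), z 8-20; plate 10 thick (x), 64 wide (y), z 20-132, with a J-slot (see notch). Grasp its top, z 100-132, across the thickness. Stands stably. Starts captive in the track, heading as the track. May be absent
- hanger_lilac: slide hanger: lilac plate on a weighted, slippery white T-foot, 132 mm high, 0.22 kg (varies). Origin: centre of foot underside; z up, y along plate and track. Foot 50 (x) x 60 (y) x 8 mm; neck 12 mm thick (x), 50 long (y), z 8-20; plate 10 thick (x), 64 wide (y), z 20-132, with a J-slot (see notch). Grasp its top, z 100-132, across the thickness. Stands stably. Starts captive in the track, heading as the track. May be absent
- hanger_mint_notch (a point): point 80 mm above that hanger's origin: where a pin's axis lies when it hangs, pin in the notch. The J-slot goes through the plate in x: its straight part, z 58-74 mm, is open at the plate's +y edge and runs in to y = -7 mm; at the inner end the notch, y -7 to 7 mm, goes on up to z = 84 mm (all from the hanger's origin)
- hanger_lemon_notch (a point): point 80 mm above that hanger's origin: where a pin's axis lies when it hangs, pin in the notch. The J-slot goes through the plate in x: its straight part, z 58-74 mm, is open at the plate's +y edge and runs in to y = -7 mm; at the inner end the notch, y -7 to 7 mm, goes on up to z = 84 mm (all from the hanger's origin)
- hanger_lilac_notch (a point): point 80 mm above that hanger's origin: where a pin's axis lies when it hangs, pin in the notch. The J-slot goes through the plate in x: its straight part, z 58-74 mm, is open at the plate's +y edge and runs in to y = -7 mm; at the inner end the notch, y -7 to 7 mm, goes on up to z = 84 mm (all from the hanger's origin)
- track: fixed aluminium T-track, 400 mm long (y), 70 wide (x); origin: centre of underside, +y to the open end. Floor plate 5 mm thick throughout. y -195 to +110: channel 55 wide, z 5-15 mm, under two lips, z 15-20, with a groove 18 wide between them along x = 0; a stop closes y -200 to -195. Feet glide easily in it (friction about 0.1), 2.5 mm play each side, 2 mm in height
- track_bay (a point): middle of the track's open bay (track x = 0, y = 155 mm), on the floor plate's top, z = 5 mm. The bay, y +110 to +200 mm, is bare floor plate without lips or walls: a foot standing wholly in it lifts straight up
- bar: fixed white bar, 450 mm long (y), 16 x 16 mm, z 112-128 mm, on a post at each end (y = +-215 mm, feet to the rear); origin on the ledge under its middle. Three 8 mm pins at y = -85, 35, 155 mm, axis 120 mm above the ledge, stand out 70 mm to -x (towards the robot). The ledge below them is clear. One hanger to a pin, any order; a hanger with the bar's heading goes on by moving in +y
- pin1 (a point): point on the axis of pin 1, in the middle of its 70 mm free length, 35 mm from the bar's face (bar x = -43 mm); axes as the bar's. The pin ends in a blue head, 22 mm in diameter, 6 mm thick, so a plate gets on only by the open side of its slot
- pin2 (a point): point on the axis of pin 2, in the middle of its 70 mm free length, 35 mm from the bar's face (bar x = -43 mm); axes as the bar's. The pin ends in a blue head, 22 mm in diameter, 6 mm thick, so a plate gets on only by the open side of its slot
- pin3 (a point): point on the axis of pin 3, in the middle of its 70 mm free length, 35 mm from the bar's face (bar x = -43 mm); axes as the bar's. The pin ends in a blue head, 22 mm in diameter, 6 mm thick, so a plate gets on only by the open side of its slot
- mat: fixed teal drip mat, 250 (x) x 150 (y) x 3 mm; origin: centre of its underside
- stick: loose groove-cleaning stick, 60 g (varies), 170 mm long, lying along its x axis; origin: on the underside below the middle of its length. Pink handle x -85 to +15 mm, 20 mm wide (y), 24 mm high; then a white rigid nib, 8 mm in diameter, round-ended, from x = 15 to 85 mm at 12 mm above the underside. z up as it lies
- stick_tip (a point): end of the stick's nib, 85 mm ahead (x) of its origin and 12 mm above its underside
- softener: bystander: closed pink softener bottle, 72 mm in diameter, 190 mm high; origin at the centre of its base
- lint_filter: bystander: ribbed aluminium lint filter, 120 x 80 x 25 mm; origin at the centre of its underside
- dish: bystander: white ceramic dish, 100 mm in diameter, 30 mm high; origin at the centre of its base

How it is judged:
By the outcome, as a careful person would: the job done as asked, in the order asked, and still so for the second after the job is handed in, with the robot touching nothing.
Of hanger_mint, hanger_lemon, hanger_lilac only 2 to 3 are there at a start; the rules pass over those that are not, and their reading is None.
At some moment in a run one of stick may be knocked a few centimetres aside while the robot is not near it.
Once in a run the grip may slacken for a moment while it holds something.
It also fails if it takes over 210 s, if anything falls off the work surface, if the arm or the gripper's body presses on something with over 40 N, if the wrist force passes 120 N, or if a joint passes its speed limit or range.

## Working session

There is one attempt and no reset: what is moved stays moved. The work goes in short steps, Python scripts to look and compute and a shell command to move; the robot and the scene stay as the last step left them, time stands still between calls to the robot, and variables do not carry over. Pictures are saved under pics/ and viewed, about 12 in all and at most 16, crops included, and the job is handed in when it is done.

```bash
mkdir -p pics; cat > h.py <<'E'
import numpy as np, cv2
from workcell import monitor, cams, order
def cam(n):
    c=cams.camera(n); c['R']=cv2.Rodrigues(np.array(c['rvec'],float))[0]; c['t']=np.array(c['tvec'],float).reshape(3); return c
def ray(c,u,v):
    d=c['R'].T@np.array([(u-c['cx'])/c['fx'],(v-c['cy'])/c['fy'],1.]); o=-c['R'].T@c['t']; return o,d
def onz(c,u,v,z):
    o,d=ray(c,u,v); return o+d*(z-o[2])/d[2]
def proj(c,P):
    p=c['R']@np.array(P,float)+c['t']; return np.array([c['fx']*p[0]/p[2]+c['cx'],c['fy']*p[1]/p[2]+c['cy']])
def tri(c1,p1,c2,p2):
    o1,d1=ray(c1,*p1);o2,d2=ray(c2,*p2)
    s=np.linalg.lstsq(np.stack([d1,-d2],1),o2-o1,rcond=None)[0]
    a=o1+d1*s[0];b=o2+d2*s[1]; return (a+b)/2,np.linalg.norm(a-b)
def cloud(c):
    v,u=np.mgrid[0:480,0:640]; z=c['depth']
    p=np.stack([(u-c['cx'])/c['fx']*z,(v-c['cy'])/c['fy']*z,z],-1)
    return (p-c['t'])@c['R']
def save(c,n,box=None,s=1):
    im=c['img'][:,:,::-1]
    if box: im=im[box[1]:box[3],box[0]:box[2]]
    cv2.imwrite('pics/'+n,cv2.resize(im,None,fx=s,fy=s,interpolation=cv2.INTER_CUBIC))
E
python3 - <<'E'
from h import *
print(monitor.get_obs())
for n in('scene','top'):
    c=cam(n); save(c,n+'1.png'); print(n,-c['R'].T@c['t'],c['R'][2],c['fx'])
E
```

```text
{'time': 0.0, 'q': array([ 7.55162381e+01,  5.01119083e+00,  1.00351867e+01,  9.50986732e+01,
       -1.38006341e-03,  9.00033951e+01]), 'qd': array([ 0.02561324,  0.00806099, -0.01201764,  0.10689532, -0.02112029,
       -0.00092562]), 'joint_efforts': array([-1.60293890e-03, -5.20380235e+01,  4.64810300e+01,  1.61416736e-02,
       -1.62876981e-04, -1.64419390e-06]), 'ee_pos': array([0.1375153 , 0.53232876, 0.24758874]), 'tcp_rot': array([-1.79925323e+02,  1.38448727e-03,  1.65512845e+02]), 'wrist_force': array([0.74619044, 0.15525205, 0.09071084]), 'torque': array([ 0.0068959 ,  0.01741637, -0.03136159]), 'opening': 0.08547408572294977}
scene [ 1.08048156 -0.67799716  0.76335061] [-0.48063657  0.60625219 -0.63359827] 433.75979421924643
top [ 0.31343541 -0.04305886  1.12046374] [ 0.21208073  0.01766552 -0.97709247] 436.10803671766143
```

View pics/scene1.png

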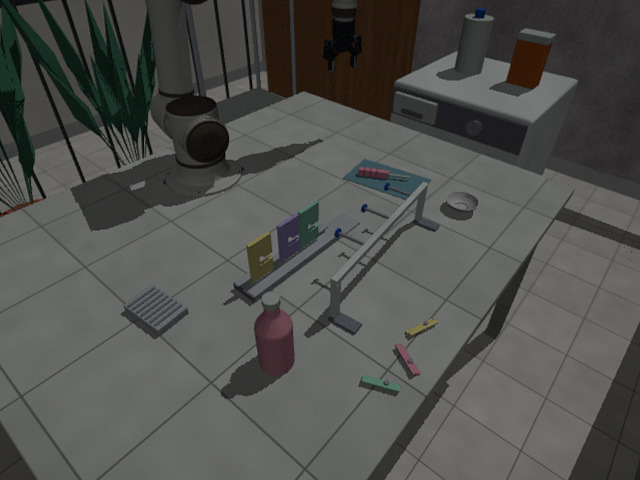

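View pics/top1.png

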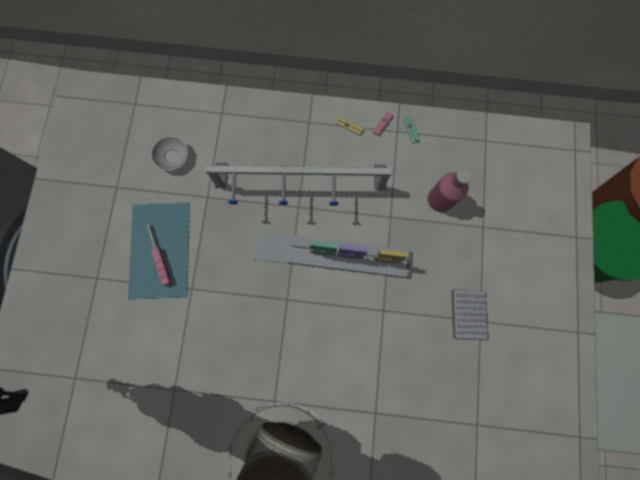

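Both views show mint, lilac and lemon on the track, closed end on the right and bay on the left in the top view. The top-view pixels are mint (324,247), lilac (352,251), lemon (393,256), bar row ~172, blue pin heads (233,202), (283,203), (333,203), and stick on the mat at ~(158,255).

```bash
cat >> h.py <<'E'
def mask(c,hlo,hhi,s=60,v=40):
    h=cv2.cvtColor(c['img'],cv2.COLOR_RGB2HSV); return cv2.inRange(h,(hlo,s,v),(hhi,255,255))>0
E
python3 - <<'E'
from h import *
S,T=cam('scene'),cam('top'); CS,CT=cloud(S),cloud(T)
hs=cv2.cvtColor(T['img'],cv2.COLOR_RGB2HSV)
for p in [(324,247),(352,251),(393,256),(233,202),(160,265),(140,280),(152,235),(270,248),(300,172)]: print(p,hs[p[1],p[0]],CT[p[1],p[0]].round(4))
hs=cv2.cvtColor(S['img'],cv2.COLOR_RGB2HSV)
for p in [(309,227),(289,238),(260,262),(338,233),(375,174)]: print('S',p,hs[p[1],p[0]],CS[p[1],p[0]].round(4))
def fit(P):
    r=cv2.minAreaRect((P[:,:2]*1000).astype(np.float32)); return np.round(r[0],1),np.round(r[1],1),round(r[2],1)
# track & bar by height
x,y,z=CT[...,0],CT[...,1],CT[...,2]
reg=(T['depth']>0)
u=np.arange(640)[None];v=np.arange(480)[:,None]
m=reg&(z>.01)&(z<.03)&(u>240)&(u<420)&(v>225)&(v<290); m=cv2.morphologyEx(m.astype(np.uint8),cv2.MORPH_OPEN,np.ones((3,3)))>0
print('track top z',np.median(z[m]),fit(CT[m]))
m=reg&(z>.003)&(z<.03)&(u>240)&(u<420)&(v>225)&(v<290); m=cv2.morphologyEx(m.astype(np.uint8),cv2.MORPH_OPEN,np.ones((3,3)))>0
print('track all',fit(CT[m]))
m=reg&(z>.115)&(z<.14)&(u>190)&(u<400)&(v>150)&(v<185); print('bar',np.median(z[m]),fit(CT[m]))
xs,ys=x[m],y[m]; print('bar line',np.polyfit(ys,xs,1))
m=reg&(z>.12)&(u>300)&(u<415)&(v>230)&(v<270)
n,l=cv2.connectedComponents(m.astype(np.uint8))
for i in range(1,n):
    k=l==i
    if k.sum()>15: print('plate',k.sum(),np.median(z[k]),fit(CT[k]),CT[k].mean(0).round(4), T['img'][k].mean(0).astype(int))
E
```

```text
(324, 247) [78 78 78] [ 0.4925 -0.0467  0.1261]
(352, 251) [126  60  64] [ 0.4921 -0.1126  0.1166]
(393, 256) [ 26 108  66] [ 0.4913 -0.209   0.1147]
(233, 202) [110 185  77] [0.5766 0.1792 0.124 ]
(160, 265) [171  75 142] [0.4192 0.3603 0.0219]
(140, 280) [ 96  78 108] [0.3775 0.4113 0.0016]
(152, 235) [80 17 89] [0.4943 0.3974 0.0161]
(270, 248) [103  14 124] [0.4963 0.0919 0.0039]
(300, 172) [ 75   9 112] [0.6684 0.0302 0.1252]
S (309, 227) [ 50   7 106] [ 0.4388  0.0234 -0.001 ]
S (289, 238) [ 53   9 112] [ 0.4282 -0.0462 -0.003 ]
S (260, 262) [ 25 119  60] [ 0.4944 -0.2078  0.0637]
S (338, 233) [113  59  56] [ 0.6064 -0.0602  0.1205]
S (375, 174) [171 107  62] [0.4302 0.3539 0.016 ]
track top z 0.01817302411792679 (array([ 497.1, -113.2]), array([310.1,  71.2]), 89.1)
track all (array([497.2, -95.4]), array([345.9,  71.4]), 89.2)
bar 0.1254902233346572 (array([660.9,  34. ]), array([ 45.9, 448.4]), 6.2)
bar line [-0.10200819  0.67456373]
plate 150 0.13504202032344348 (array([497.7, -44.6]), array([63. , 10.6]), 88.8) [ 0.4968 -0.0444  0.1341] [ 87 120 107]
plate 153 0.13470231816058945 (array([ 497. , -114.6]), array([64.2, 10.6]), 89.1) [ 0.4958 -0.1147  0.1335] [102  95 124]
plate 158 0.13517364026812978 (array([ 495.7, -206.2]), array([63.4, 10.5]), 89.3) [ 0.4946 -0.2057  0.1336] [123 119  78]
```

```bash
python3 - <<'E'
from h import *
S,T=cam('scene'),cam('top'); CS,CT=cloud(S),cloud(T)
def blobs(c,lo,hi,s,v,box,amin):
    m=mask(c,lo,hi,s,v).astype(np.uint8); b=np.zeros_like(m); b[box[1]:box[3],box[0]:box[2]]=1
    n,l,st,ce=cv2.connectedComponentsWithStats(m*b); return [(ce[i],st[i,4],l==i) for i in range(1,n) if st[i,4]>=amin]
bt=sorted(blobs(T,100,122,110,30,(215,190,350,215),8),key=lambda b:-b[0][0])
bs=sorted(blobs(S,100,122,110,30,(325,175,400,245),8),key=lambda b:b[0][0])
print([(b[0].round(1),b[1]) for b in bt],[(b[0].round(1),b[1]) for b in bs])
H=[]
for a,b in zip(bt,bs):
    P,e=tri(T,a[0],S,b[0]); H.append(P); print(P.round(4),round(e,4))
H=np.array(H)
d=H[-1]-H[0]; print('yaw',np.degrees(np.arctan2(-d[0],d[1])),np.linalg.norm(np.diff(H,axis=0),axis=1))
for n,c,C in(('T',T,CT),('S',S,CS)):
    x,y,z=C[...,0],C[...,1],C[...,2]
    m=(c['depth']>0)&(z>.118)&(z<.14)&(x>.6)&(x<.75)&(abs(y-.04)<.18)&(abs(x-.675+.1*(y))<.03)
    l=cv2.fitLine(np.stack([y[m],x[m]],1).astype(np.float32),cv2.DIST_HUBER,0,1e-4,1e-4).ravel()
    print(n,'bar',m.sum(),np.percentile(z[m],95),'slope',l[1]/l[0],'x@y=0',l[3]-l[2]*l[1]/l[0])
    m=(c['depth']>0)&(z>.118)&(z<.14)&(x>.6)&(x<.75); print(' y ext',y[m].min(),y[m].max())
# stick
for n,c,C in(('T',T,CT),('S',S,CS)):
    box=(130,205,190,300) if n=='T' else (340,160,435,195)
    b=max(blobs(c,160,179,60,50,box,20),key=lambda b:b[1]); P=C[b[2]]; P=P[P[:,2]>.015]
    r=cv2.minAreaRect((P[:,:2]*1000).astype(np.float32)); print(n,'handle',np.round(r[0],1),np.round(r[1],1),r[2],'z95',np.percentile(P[:,2],90), b[0])
x,y,z=CT[...,0],CT[...,1],CT[...,2]
m=mask(T,90,102,50,50)&(x>.3)&(x<.6)&(y>.25)
r=cv2.minAreaRect((CT[m][:,:2]*1000).astype(np.float32));print('mat',r,np.median(z[m]))
m=(x>.3)&(x<.6)&(y>.28)&(y<.48)&(z>.008)&(z<.05);m=cv2.morphologyEx(m.astype(np.uint8),cv2.MORPH_CLOSE,np.ones((2,2)))>0
r=cv2.minAreaRect((CT[m][:,:2]*1000).astype(np.float32));print('stick all',r)
save(T,'stick.png',(120,150,420,300),2.6)
E
```

```text
[(array([333. , 202.7]), np.int32(21)), (array([282.9, 202. ]), np.int32(21)), (array([232. , 201.1]), np.int32(19))] [(array([337.1, 232.1]), np.int32(32)), (array([363.5, 207.4]), np.int32(26)), (array([386.2, 185.8]), np.int32(37))]
[ 0.6021 -0.0572  0.1194] 0.0014
[0.5907 0.062  0.1197] 0.0009
[0.5787 0.182  0.1203] 0.0019
yaw 5.586598413892893 [0.119735   0.12064105]
T bar 1162 0.12920842776015587 slope -0.100260355 x@y=0 0.67543805
 y ext -0.37595885295693 0.2589223283677625
S bar 850 0.1282789233575558 slope -0.09921449 x@y=0 0.6795357
 y ext -0.37936471801147453 2.292221053869852
T handle [354.5 181.9] [451.2  74.5] 70.26515197753906 z95 0.027542767138242635 [160.60185185 266.11419753]
S handle [ 764.5 -138.7] [  94.9 1246.5] 34.721683502197266 z95 0.026828149700226792 [373.18431373 172.5372549 ]
mat ((461.4290466308594, 378.50335693359375), (247.7697296142578, 149.83811950683594), 8.97988510131836) 0.001310930625739275
stick all ((389.547607421875, 228.29690551757812), (535.0309448242188, 177.34130859375), 55.99351501464844)
```

View pics/stick.png

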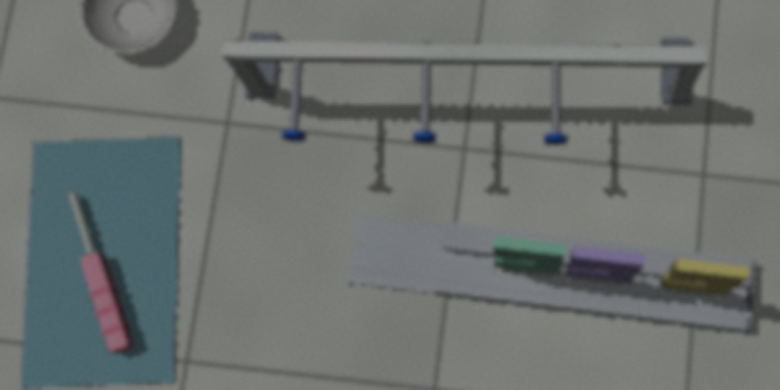

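```bash
cat > d.py <<'E'
# usage: d.py x y z yaw : turn about tool z, then shift in the turned tool's axes
import sys,numpy as np
from workcell import monitor
o=monitor.get_obs(); g=[float(a) for a in sys.argv[1:5]]; t,yw=o['ee_pos'],o['tcp_rot'][2]
d=np.array(g[:3])-t; a=np.radians(g[3])
print('wz %.2f'%((yw-g[3]+180)%360-180),'shift mm',np.round(1000*np.array([np.cos(a)*d[0]+np.sin(a)*d[1],np.sin(a)*d[0]-np.cos(a)*d[1],-d[2]]),1),'t %.1f open %.4f'%(o['time'],o['opening']),'F',o['wrist_force'].round(1),'rpy',o['tcp_rot'].round(2),'pos',t.round(4))
E
python3 -m handwheel '[[0,0,0,0,0,6.94],[0,0,0,0,0,6.94],[0,0,0,0,0,6.94],[0,0,0,0,0,6.94],[0,0,0,0,0,6.94],[0,0,0,0,0,6.94],[0,0,0,0,0,6.94],[0,0,0,0,0,6.94]]' 1 100
python3 -m handwheel '[[0,0,0,0,0,6.94],[0,0,0,0,0,6.94],[0,0,0,0,0,6.94],[-0.028,0.018,0,0,0,0],[-0.028,0.018,0,0,0,0],[-0.028,0.018,0,0,0,0],[-0.028,0.018,0,0,0,0],[-0.028,0.018,0,0,0,0]]'
python3 -m handwheel '[[-0.028,0.018,0,0,0,0],[-0.028,0.018,0,0,0,0],[-0.028,0.018,0,0,0,0],[-0.028,0.018,0,0,0,0],[-0.028,0.018,0,0,0,0],[-0.028,0.018,0,0,0,0],[-0.028,0.018,0,0,0,0],[-0.028,0.018,0,0,0,0]]'
python3 -m handwheel '[[-0.028,0.018,0,0,0,0],[-0.028,0.018,0,0,0,0],[-0.028,0.018,0,0,0,0],[-0.028,0.018,0,0,0,0],[-0.028,0.018,0,0,0,0],[-0.028,0.018,0,0,0,0],[-0.028,0.018,0,0,0,0],[0,0,0,0,0,0]]'
python3 d.py .4968 -.0444 .121 89.2
```

```text
time: 0.97
ee_pos: [0.1376, 0.5325, 0.2482]
tcp_rot: [-180.0, 0.0, 109.7]
wrist_force: [-0.2, 0.2, 0.5]
opening: 0.0855
time: 1.63
ee_pos: [0.2259, 0.3898, 0.2482]
tcp_rot: [180.0, -0.0, 89.2]
wrist_force: [0.2, 0.9, 0.5]
opening: 0.0855
time: 2.3
ee_pos: [0.3668, 0.1636, 0.2485]
tcp_rot: [180.0, -0.0, 89.2]
wrist_force: [0.5, 1.0, -0.1]
opening: 0.0851
time: 2.97
ee_pos: [0.4914, -0.0365, 0.2473]
tcp_rot: [-180.0, 0.1, 89.0]
wrist_force: [0.1, 1.5, -0.3]
opening: 0.0853
wz -0.22 shift mm [ -7.8   5.5 126.3] t 3.0 open 0.0853 F [ 0.1  1.5 -0.3] rpy [-1.7998e+02  6.0000e-02  8.8980e+01] pos [ 0.4914 -0.0365  0.2473]
```

```bash
python3 -m handwheel '[[-0.002,0.001,0.012,0,0,0],[-0.002,0.001,0.012,0,0,0],[-0.002,0.001,0.012,0,0,0],[-0.002,0.001,0.012,0,0,0],[-0.001,0.001,0.012,0,0,0],[0,0,0.012,0,0,0],[0,0,0,0,0,0],[0,0,0,0,0,0]]' | tail -1
python3 d.py .4968 -.0444 .121 89.2
python3 - <<'E'
from h import *
C=cam('scene'); save(C,'g1.png',(200,150,400,300),3)
E
```

```text
opening: 0.0856
wz 0.00 shift mm [-3.   3.  54.6] t 3.6 open 0.0856 F [ 0.3 -0.8  0.8] rpy [-1.7993e+02 -1.0000e-02  8.9200e+01] pos [ 0.4938 -0.0414  0.1756]
```

View pics/g1.png

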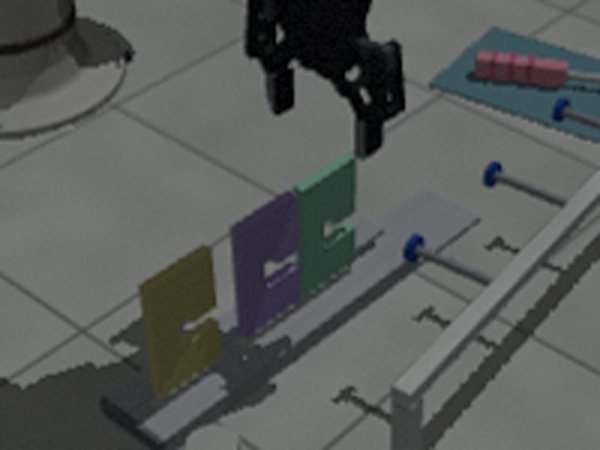

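The open jaws straddle the mint plate's top (right of the three). I'll go down, grip and check the forces.

```bash
python3 -m handwheel '[[-0.001,0.001,0.012,0,0,0],[-0.001,0.001,0.012,0,0,0],[-0.001,0.001,0.012,0,0,0],[0,0,0.012,0,0,0],[0,0,0.006,0,0,0],[0,0,0,0,0,0],[0,0,0,0,0,0],[0,0,0,0,0,0]]' | tail -1
python3 d.py .4968 -.0444 .121 89.2
python3 -m handwheel '[[0,0,0,0,0,0],[0,0,0,0,0,0],[0,0,0,0,0,0],[0,0,0,0,0,0],[0,0,0,0,0,0],[0,0,0,0,0,0],[0,0,0,0,0,0],[0,0,0,0,0,0]]' -1 100| tail -1
python3 d.py .4998 .0868 .121 89.2
```

```text
opening: 0.0854
wz -0.02 shift mm [ 0.3 -0.7  1.7] t 4.3 open 0.0854 F [ 0.3 -0.4  0.9] rpy [179.96   0.    89.18] pos [ 0.4975 -0.0447  0.1227]
opening: 0.0082
wz -0.03 shift mm [131.6   0.5   1.5] t 5.0 open 0.0082 F [0.3 0.8 2.7] rpy [179.97   0.    89.17] pos [ 0.4974 -0.0447  0.1225]
```

```bash
python3 -m handwheel '[[0.008,0,0,0,0,0],[0.008,0,0,0,0,0],[0.008,0,0,0,0,0],[0.008,0,0,0,0,0],[0.008,0,0,0,0,0],[0.008,0,0,0,0,0],[0.008,0,0,0,0,0],[0.008,0,0,0,0,0]]' | tail -2
python3 -m handwheel '[[0.0085,0,0,0,0,0],[0.0085,0,0,0,0,0],[0.0085,0,0,0,0,0],[0.0085,0,0,0,0,0],[0.0085,0,0,0,0,0],[0.0085,0,0,0,0,0],[0.0085,0,0,0,0,0],[0.0085,0,0,0,0,0]]' | tail -2
python3 -m handwheel '[[0,0,0,0,0,0],[0,0,0,0,0,0],[0,0,0,0,0,0],[0,0,0,0,0,0],[0,0,0,0,0,0],[0,0,0,0,0,0],[0,0,0,0,0,0],[0,0,0,0,0,0]]' | tail -2
python3 d.py .4998 .0868 .121 89.2
python3 - <<'E'
from h import *
C=cam('scene'); save(C,'g2.png',(230,120,450,280),3)
E
```

```text
wrist_force: [0.2, -1.4, 5.5]
opening: 0.0085
wrist_force: [0.5, -0.7, 5.4]
opening: 0.0085
wrist_force: [0.2, 0.2, 4.3]
opening: 0.0086
wz 0.01 shift mm [-1.3  0.6  1.5] t 7.0 open 0.0086 F [0.2 0.2 4.3] rpy [ 1.7998e+02 -3.0000e-02  8.9210e+01] pos [0.4992 0.0881 0.1225]
```

View pics/g2.png

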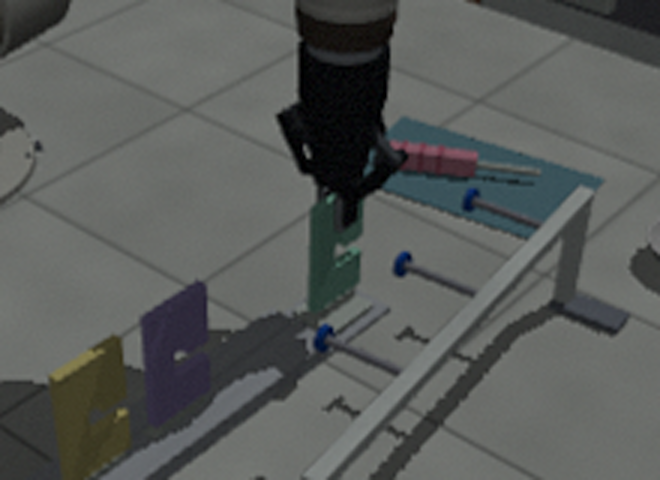

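```bash
python3 -m handwheel '[[0,0,-0.007,0,0,0],[0,0,-0.007,0,0,0],[0,0,-0.007,0,0,0],[0,0,-0.007,0,0,0],[0,0,-0.007,0,0,0],[0,0,-0.007,0,0,0],[0,0,-0.007,0,0,0],[0,0,0,0,0,0]]' | tail -2
python3 -m handwheel '[[0.0085,0,0,0,0,-3.2],[0.0085,0,0,0,0,-3.2],[0.0085,0,0,0,0,0],[0.0085,0,0,0,0,0],[0.0085,0,0,0,0,0],[0.0085,0,0,0,0,0],[0,0,0,0,0,0],[0,0,0,0,0,0]]' | tail -2
python3 d.py .6211 .1389 .1715 95.65
```

```text
wrist_force: [0.4, 0.3, -1.6]
opening: 0.0091
wrist_force: [-0.0, -0.6, -2.3]
opening: 0.0088
wz -0.04 shift mm [-12.  125.   -0.3] t 8.4 open 0.0088 F [-0.  -0.6 -2.3] rpy [-1.7999e+02  1.0000e-02  9.5610e+01] pos [0.4955 0.1386 0.1712]
```

```bash
python3 -m handwheel '[[-0.005,0.008,0,0,0,0],[-0.005,0.009,0,0,0,0],[-0.004,0.011,0,0,0,0],[0,0.011,0,0,0,0],[0,0.011,0,0,0,0],[0,0.011,0,0,0,0],[0,0.011,0,0,0,0],[0,0.011,0,0,0,0]]' | tail -2
python3 -m handwheel '[[0,0.011,0,0,0,0],[0,0.011,0,0,0,0],[0,0.011,0,0,0,0],[0,0.009,0,0,0,0],[0,0,0,0,0,0],[0,0,0,0,0,0],[0,0,0,0,0,0],[0,0,0,0,0,0]]' | tail -2
python3 d.py .6165 .1857 .1715 95.65
python3 - <<'E'
from h import *
C=cam('scene'); save(C,'g3.png',(330,120,450,220),5)
E
```

```text
wrist_force: [-0.9, -0.7, -1.9]
opening: 0.0089
wrist_force: [-0.1, 0.0, -1.8]
opening: 0.0088
wz -0.09 shift mm [50.   0.2 -0.2] t 9.7 open 0.0088 F [-0.1  0.  -1.8] rpy [-179.99    0.     95.56] pos [0.6212 0.136  0.1713]
```

View pics/g3.png

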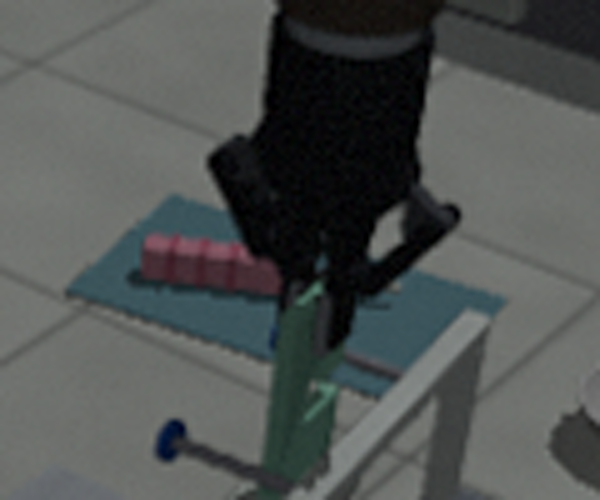

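The mint plate stands between pins 2 and 3 with its slot level with pin 3. Next is the insertion in +y.

```bash
python3 -m handwheel '[[0.006,0,0,0,0,0],[0.006,0,0,0,0,0],[0.006,0,0,0,0,0],[0.006,0,0,0,0,0],[0.006,0,0,0,0,0],[0.006,0,0,0,0,0],[0.006,0,0,0,0,0],[0.006,0,0,0,0,0]]' | tail -2
python3 -m handwheel '[[0.002,0,0,0,0,0],[0,0,0,0,0,0],[0,0,0,0,0,0],[0,0,0,0,0,0],[0,0,0,0,0,0],[0,0,0,0,0,0],[0,0,0,0,0,0],[0,0,0,0,0,0]]' | tail -2
python3 d.py .6165 .1857 .1575 95.65
```

```text
wrist_force: [-0.4, -0.4, -2.3]
opening: 0.0083
wrist_force: [0.2, 0.7, -1.2]
opening: 0.0087
wz -0.09 shift mm [-0.2 -0.1 13.8] t 11.1 open 0.0087 F [ 0.2  0.7 -1.2] rpy [180.     0.    95.56] pos [0.6166 0.1859 0.1713]
```

Inserted without contact. Lowering so the pin rides into the notch.

```bash
python3 -m handwheel '[[0,0,0.003,0,0,0],[0,0,0.003,0,0,0],[0,0,0.003,0,0,0],[0,0,0.002,0,0,0],[0,0,0.001,0,0,0],[0,0,0,0,0,0],[0,0,0,0,0,0],[0,0,0,0,0,0]]' | tail -2
python3 -m handwheel '[[0,0,0.001,0,0,0],[0,0,0.001,0,0,0],[0,0,0,0,0,0],[0,0,0,0,0,0],[0,0,0,0,0,0],[0,0,0,0,0,0],[0,0,0,0,0,0],[0,0,0,0,0,0]]' | tail -2
python3 d.py .6165 .1857 .1575 95.65
```

```text
wrist_force: [0.0, 0.8, -1.6]
opening: 0.0085
wrist_force: [0.4, -0.2, 1.0]
opening: 0.0081
wz -0.07 shift mm [-0.4 -0.2 -0. ] t 12.4 open 0.0081 F [ 0.4 -0.2  1. ] rpy [ 1.7998e+02 -1.0000e-02  9.5580e+01] pos [0.6167 0.1861 0.1575]
```

```bash
python3 -m handwheel '[[0,0,0,0,0,0],[0,0,0,0,0,0],[0,0,0,0,0,0],[0,0,0,0,0,0],[0,0,0,0,0,0],[0,0,0,0,0,0],[0,0,0,0,0,0],[0,0,0,0,0,0]]' 0 | tail -2
python3 -m handwheel '[[0,0,-0.01,0,0,0],[0,0,-0.012,0,0,0],[0,0,-0.012,0,0,0],[0,0,-0.012,0,0,0],[0,0,-0.012,0,0,0],[0,0,-0.012,0,0,0],[0,0,-0.01,0,0,3.2],[0,0,0,0,0,3.2]]' 1| tail -2
python3 d.py .4957 -.1147 .240 89.2
python3 - <<'E'
from h import *
C=cam('scene'); save(C,'g4.png',(330,120,450,220),5)
T=cam('top');P=cloud(T); m=(P[...,2]>.125)&(P[...,2]<.145)&(abs(P[...,0]-.497)<.03)&(P[...,1]<-.05)&(P[...,1]>-.25)
n,l=cv2.connectedComponents(m.astype(np.uint8))
for i in range(1,n):
    k=l==i
    if k.sum()>15: print(P[k].mean(0).round(4))
m=(P[...,2]>.155)&(P[...,2]<.19)&(abs(P[...,0]-.6165)<.05)&(abs(P[...,1]-.186)<.05); print('mint hung',m.sum(),P[m].mean(0),np.median(P[m][:,2]))
E
```

```text
wrist_force: [0.7, 0.1, 0.2]
opening: 0.0429
wrist_force: [1.2, -0.4, -0.2]
opening: 0.0856
wz -0.16 shift mm [-302.6 -117.3    1.4] t 13.8 open 0.0856 F [ 1.2 -0.4 -0.2] rpy [ 1.7974e+02 -8.0000e-02  8.9040e+01] pos [0.6172 0.1863 0.2414]
[ 0.4961 -0.1143  0.1347]
[ 0.4951 -0.2059  0.1345]
mint hung 111 [0.61602885 0.17495433 0.16765082] 0.1693636166133369
```

View pics/g4.png

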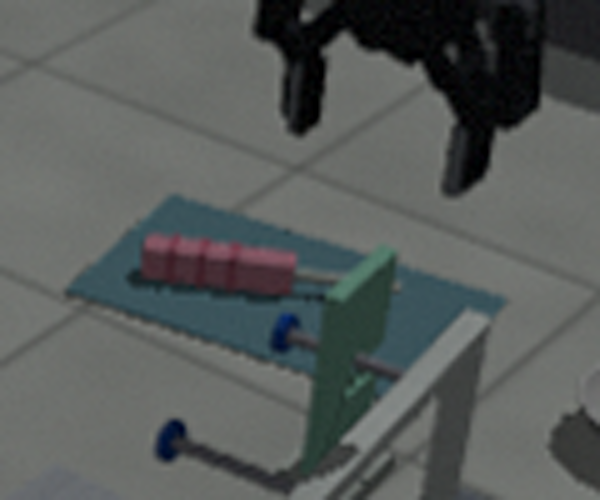

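Mint hangs on pin 3 with the pin up in its notch, top at 0.169. Next is lilac.

```bash
python3 -m handwheel '[[-0.036,-0.014,0,0,0,0],[-0.036,-0.014,0,0,0,0],[-0.036,-0.014,0,0,0,0],[-0.036,-0.014,0,0,0,0],[-0.036,-0.014,0,0,0,0],[-0.036,-0.014,0,0,0,0],[-0.036,-0.014,0,0,0,0],[-0.036,-0.014,0,0,0,0]]' | tail -2
python3 -m handwheel '[[-0.014,-0.004,0.01,0,0,0],[0,0,0.01,0,0,0],[0,0,0.01,0,0,0],[0,0,0.01,0,0,0],[0,0,0.01,0,0,0],[0,0,0,0,0,0],[0,0,0,0,0,0],[0,0,0,0,0,0]]' | tail -2
python3 d.py .4959 -.1145 .1225 89.2
```

```text
wrist_force: [0.2, -0.4, 0.7]
opening: 0.0853
wrist_force: [-0.2, -0.3, 0.2]
opening: 0.0854
wz 0.04 shift mm [-0.9 -0.6 65. ] t 15.2 open 0.0854 F [-0.2 -0.3  0.2] rpy [180.    -0.    89.24] pos [ 0.4965 -0.1136  0.1875]
```

```bash
python3 -m handwheel '[[-0.001,-0.001,0.012,0,0,0],[0,0,0.012,0,0,0],[0,0,0.012,0,0,0],[0,0,0.012,0,0,0],[0,0,0.012,0,0,0],[0,0,0.005,0,0,0],[0,0,0,0,0,0],[0,0,0,0,0,0]]' | tail -2
python3 -m handwheel '[[0,0,0,0,0,0],[0,0,0,0,0,0],[0,0,0,0,0,0],[0,0,0,0,0,0],[0,0,0,0,0,0],[0,0,0,0,0,0],[0,0,0,0,0,0],[0,0,0,0,0,0]]' -1 100| tail -2
python3 d.py .4992 .0875 .1225 89.2
python3 -m handwheel '[[0.008,0,0,0,0,0],[0.012,0,0,0,0,0],[0.013,0,0,0,0,0],[0.013,0,0,0,0,0],[0.013,0,0,0,0,0],[0.013,0,0,0,0,0],[0.013,0,0,0,0,0],[0.013,0,0,0,0,0]]' | tail -2
python3 -m handwheel '[[0.013,0,0,0,0,0],[0.013,0,0,0,0,0],[0.013,0,0,0,0,0],[0.013,0,0,0,0,0],[0.013,0,0,0,0,0],[0.013,0,0,0,0,0],[0.013,0,0,0,0,0],[0.008,0,0,0,0,0]]' | tail -2
python3 d.py .4992 .0875 .1225 89.2
```

```text
wrist_force: [0.9, 0.3, -0.1]
opening: 0.085
wrist_force: [-0.3, -0.3, 1.8]
opening: 0.0087
wz -0.02 shift mm [202.8   1.1  -0. ] t 16.6 open 0.0087 F [-0.3 -0.3  1.8] rpy [1.7998e+02 1.0000e-02 8.9180e+01] pos [ 0.4953 -0.1152  0.1225]
wrist_force: [0.5, -0.2, 1.5]
opening: 0.0085
wrist_force: [0.3, -0.5, 2.9]
opening: 0.0086
wz 0.04 shift mm [ 3.8  1.4 -0. ] t 17.9 open 0.0086 F [ 0.3 -0.5  2.9] rpy [ 1.7999e+02 -2.0000e-02  8.9240e+01] pos [0.4978 0.0837 0.1225]
```

```bash
python3 -m handwheel '[[0,0,-0.007,0,0,0],[0,0,-0.007,0,0,0],[0,0,-0.007,0,0,0],[0,0,-0.007,0,0,0],[0,0,-0.007,0,0,0],[0,0,-0.007,0,0,0],[0,0,-0.007,0,0,-3.2],[0,0,0,0,0,-3.2]]' | tail -2
python3 d.py .6334 .0160 .1715 95.6
```

```text
wrist_force: [-0.3, -0.1, -1.8]
opening: 0.0085
wz 0.08 shift mm [-78.3 127.7   1.7] t 18.6 open 0.0085 F [-0.3 -0.1 -1.8] rpy [ 1.7988e+02 -1.0000e-02  9.5680e+01] pos [0.4986 0.0815 0.1732]
```

```bash
python3 -m handwheel '[[-0.007,0,0,0,0,0],[-0.011,0,0,0,0,0],[-0.012,0,0,0,0,0],[-0.012,0,0,0,0,0],[-0.012,0,0,0,0,0],[-0.012,0.003,0,0,0,0],[-0.008,0.005,0,0,0,0],[-0.004,0.01,0,0,0,0]]' | tail -2
python3 -m handwheel '[[0,0.013,0,0,0,0],[0,0.014,0,0,0,0],[0,0.014,0,0,0,0],[0,0.014,0,0,0,0],[0,0.014,0,0,0,0],[0,0.014,0,0,0,0],[0,0.014,0,0,0,0],[0,0.013,0,0,0,0]]' | tail -2
python3 -m handwheel '[[0,0,0,0,0,0],[0,0,0,0,0,0],[0,0,0,0,0,0],[0,0,0,0,0,0],[0,0,0,0,0,0],[0,0,0,0,0,0],[0,0,0,0,0,0],[0,0,0,0,0,0]]' | tail -2
python3 d.py .6285 .0657 .1715 95.6
```

```text
wrist_force: [-0.5, 0.1, -1.8]
opening: 0.0085
wrist_force: [0.0, 0.3, -1.3]
opening: 0.0083
wrist_force: [0.9, 0.1, -1.5]
opening: 0.0085
wz -0.02 shift mm [49.3  0.4  0. ] t 20.6 open 0.0085 F [ 0.9  0.1 -1.5] rpy [179.98   0.    95.58] pos [0.6329 0.0166 0.1715]
```

```bash
python3 -m handwheel '[[0.004,0,0,0,0,0],[0.006,0,0,0,0,0],[0.006,0,0,0,0,0],[0.006,0,0,0,0,0],[0.006,0,0,0,0,0],[0.006,0,0,0,0,0],[0.006,0,0,0,0,0],[0.006,0,0,0,0,0]]' | tail -2
python3 -m handwheel '[[0.003,0,0,0,0,0],[0,0,0,0,0,0],[0,0,0,0,0,0],[0,0,0,0,0,0],[0,0,0,0,0,0],[0,0,0,0,0,0],[0,0,0,0,0,0],[0,0,0,0,0,0]]' | tail -2
python3 d.py .6285 .0657 .1575 95.6
python3 - <<'E'
from h import *
C=cam('scene'); save(C,'g5.png',(300,120,450,245),5)
E
```

```text
wrist_force: [-0.2, 0.4, -2.3]
opening: 0.0084
wrist_force: [0.4, -0.1, -2.0]
opening: 0.0086
wz -0.04 shift mm [ 0.5  0.3 13.8] t 21.9 open 0.0086 F [ 0.4 -0.1 -2. ] rpy [-180.      0.     95.56] pos [0.6283 0.0652 0.1713]
```

View pics/g5.png

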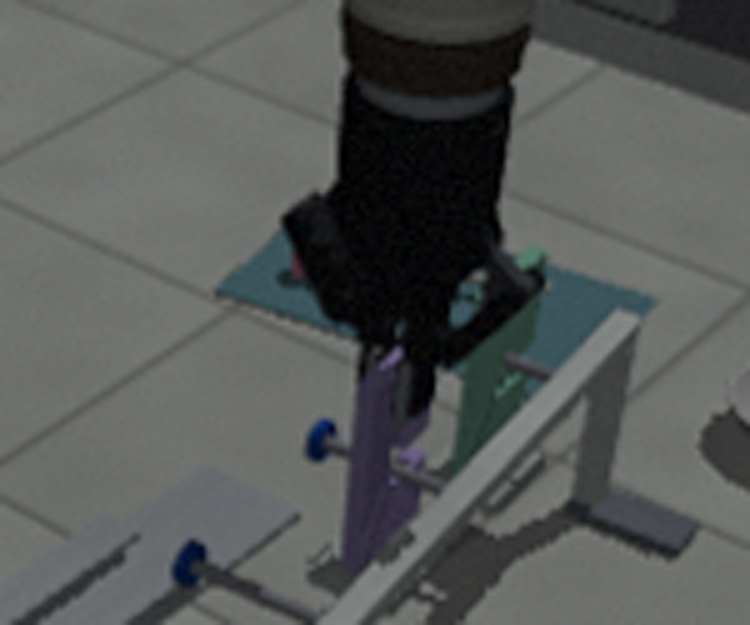

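Lilac's slot is on pin 2 and mint is still hung. Lower, release, retreat.

```bash
python3 -m handwheel '[[0,0,0.003,0,0,0],[0,0,0.003,0,0,0],[0,0,0.003,0,0,0],[0,0,0.003,0,0,0],[0,0,0.002,0,0,0],[0,0,0,0,0,0],[0,0,0,0,0,0],[0,0,0,0,0,0]]' | tail -2
python3 d.py .6285 .0657 .1575 95.6
python3 -m handwheel '[[0,0,0,0,0,0],[0,0,0,0,0,0],[0,0,0,0,0,0],[0,0,0,0,0,0],[0,0,0,0,0,0],[0,0,0,0,0,0],[0,0,0,0,0,0],[0,0,0,0,0,0]]' 0 | tail -2
python3 -m handwheel '[[0,0,-0.01,0,0,0],[0,0,-0.012,0,0,0],[0,0,-0.012,0,0,0],[0,0,-0.012,0,0,0],[0,0,-0.012,0,0,0],[0,0,-0.012,0,0,0],[0,0,-0.01,0,0,3.2],[0,0,0,0,0,3.2]]' 1| tail -2
python3 d.py .4947 -.2059 .240 89.2
```

```text
wrist_force: [-1.2, -0.0, 0.9]
opening: 0.0081
wz -0.02 shift mm [ 0.3  0.3 -0.1] t 22.6 open 0.0081 F [-1.2 -0.   0.9] rpy [180.    -0.    95.58] pos [0.6282 0.0653 0.1574]
wrist_force: [-0.1, 0.2, -0.3]
opening: 0.0426
wrist_force: [1.0, -0.2, -0.4]
opening: 0.0853
wz -0.16 shift mm [-273.1 -130.4    1.4] t 23.9 open 0.0853 F [ 1.  -0.2 -0.4] rpy [ 1.7974e+02 -3.0000e-02  8.9040e+01] pos [0.6289 0.0654 0.2414]
```

```bash
python3 -m handwheel '[[-0.034,-0.016,0,0,0,0],[-0.034,-0.016,0,0,0,0],[-0.034,-0.016,0,0,0,0],[-0.034,-0.016,0,0,0,0],[-0.034,-0.016,0,0,0,0],[-0.034,-0.016,0,0,0,0],[-0.034,-0.016,0,0,0,0],[-0.034,-0.016,0,0,0,0]]' | tail -2
python3 -m handwheel '[[-0.001,-0.002,0.01,0,0,0],[0,0,0.01,0,0,0],[0,0,0.01,0,0,0],[0,0,0.01,0,0,0],[0,0,0.01,0,0,0],[0,0,0,0,0,0],[0,0,0,0,0,0],[0,0,0,0,0,0]]' | tail -2
python3 d.py .4947 -.2059 .1225 89.2
python3 - <<'E'
from h import *
T=cam('top');P=cloud(T); h=cv2.cvtColor(T['img'],cv2.COLOR_RGB2HSV)
for n,p in(('lilac',(.628,.066)),('mint',(.6165,.186))):
    m=(P[...,2]>.155)&(P[...,2]<.19)&(abs(P[...,0]-p[0])<.05)&(abs(P[...,1]-p[1])<.05); r=cv2.minAreaRect((P[m][:,:2]*1000).astype(np.float32)); print(n,m.sum(),r,np.median(P[m][:,2]))
E
```

```text
wrist_force: [1.1, 0.8, 0.6]
opening: 0.0853
wrist_force: [-0.5, 0.1, -0.0]
opening: 0.0856
wz 0.03 shift mm [-0.6  0.  65.1] t 25.3 open 0.0856 F [-0.5  0.1 -0. ] rpy [179.99   0.    89.23] pos [ 0.4947 -0.2053  0.1876]
lilac 179 ((628.6453857421875, 65.88912200927734), (12.029648780822754, 63.87028503417969), 5.836338996887207) 0.16944915628861593
mint 173 ((616.9080810546875, 187.5257568359375), (12.835424423217773, 64.52826690673828), 5.7819905281066895) 0.16903208206217318
```

```bash
python3 -m handwheel '[[-0.001,0,0.012,0,0,0],[0,0,0.012,0,0,0],[0,0,0.012,0,0,0],[0,0,0.012,0,0,0],[0,0,0.012,0,0,0],[0,0,0.005,0,0,0],[0,0,0,0,0,0],[0,0,0,0,0,0]]' | tail -2
python3 -m handwheel '[[0,0,0,0,0,0],[0,0,0,0,0,0],[0,0,0,0,0,0],[0,0,0,0,0,0],[0,0,0,0,0,0],[0,0,0,0,0,0],[0,0,0,0,0,0],[0,0,0,0,0,0]]' -1 100| tail -2
python3 d.py .4992 .0875 .1225 89.2
python3 -m handwheel '[[0.008,0,0,0,0,0],[0.013,0,0,0,0,0],[0.013,0,0,0,0,0],[0.013,0,0,0,0,0],[0.013,0,0,0,0,0],[0.013,0,0,0,0,0],[0.013,0,0,0,0,0],[0.013,0,0,0,0,0]]' | tail -2
python3 -m handwheel '[[0.013,0,0,0,0,0],[0.013,0,0,0,0,0],[0.013,0,0,0,0,0],[0.013,0,0,0,0,0],[0.013,0,0,0,0,0],[0.013,0,0,0,0,0],[0.013,0,0,0,0,0],[0.013,0,0,0,0,0]]' | tail -2
python3 -m handwheel '[[0.013,0,0,0,0,0],[0.013,0,0,0,0,0],[0.013,0,0,0,0,0],[0.013,0,0,0,0,0],[0.013,0,0,0,0,0],[0.013,0,0,0,0,0],[0.008,0,0,0,0,0],[0.002,0,0,0,0,0]]' | tail -2
python3 d.py .4992 .0875 .1225 89.2
```

```text
wrist_force: [0.0, -0.6, 0.4]
opening: 0.0852
wrist_force: [-0.1, 0.5, 2.1]
opening: 0.0083
wz -0.02 shift mm [294.4   0.6   0. ] t 26.6 open 0.0083 F [-0.1  0.5  2.1] rpy [1.7997e+02 1.0000e-02 8.9180e+01] pos [ 0.4945 -0.2068  0.1225]
wrist_force: [0.5, -0.8, 5.6]
opening: 0.0085
wrist_force: [0.2, 0.1, 4.3]
opening: 0.0086
wrist_force: [-0.2, -1.0, 5.4]
opening: 0.0087
wz 0.06 shift mm [ 1.4  0.9 -0. ] t 28.6 open 0.0087 F [-0.2 -1.   5.4] rpy [ 1.7998e+02 -2.0000e-02  8.9260e+01] pos [0.4983 0.0862 0.1225]
```

```bash
python3 -m handwheel '[[0,0,-0.007,0,0,0],[0,0,-0.007,0,0,0],[0,0,-0.007,0,0,0],[0,0,-0.007,0,0,0],[0,0,-0.007,0,0,0],[0,0,-0.007,0,0,0],[0,0,-0.007,0,0,-3.2],[0,0,0,0,0,-3.2]]' | tail -2
python3 -m handwheel '[[-0.008,0,0,0,0,0],[-0.015,0,0,0,0,0],[-0.018,0,0,0,0,0],[-0.018,0,0,0,0,0],[-0.018,0,0,0,0,0],[-0.018,0,0,0,0,0],[-0.018,0,0,0,0,0],[-0.018,0,0,0,0,0]]' | tail -2
python3 d.py .6449 -.1033 .1715 95.6
```

```text
wrist_force: [-0.8, 0.3, -2.1]
opening: 0.0086
wrist_force: [0.6, 0.2, -2.1]
opening: 0.0088
wz -0.16 shift mm [-68.4 127.8  -0.2] t 30.0 open 0.0088 F [ 0.6  0.2 -2.1] rpy [-179.99    0.     95.44] pos [ 0.5111 -0.0477  0.1713]
```

```bash
python3 -m handwheel '[[-0.015,0,0,0,0,0],[-0.015,0,0,0,0,0],[-0.015,0,0,0,0,0],[-0.013,0,0,0,0,0],[-0.006,0.005,0,0,0,0],[0,0.01,0,0,0,0],[0,0.013,0,0,0,0],[0,0.013,0,0,0,0]]' | tail -2
python3 -m handwheel '[[0,0.013,0,0,0,0],[0,0.013,0,0,0,0],[0,0.013,0,0,0,0],[0,0.013,0,0,0,0],[0,0.013,0,0,0,0],[0,0.012,0,0,0,0],[0,0.007,0,0,0,0],[0,0.003,0,0,0,0]]' | tail -2
python3 -m handwheel '[[0,0,0,0,0,0],[0,0,0,0,0,0],[0,0,0,0,0,0],[0,0,0,0,0,0],[0,0,0,0,0,0],[0,0,0,0,0,0],[0,0,0,0,0,0],[0,0,0,0,0,0]]' | tail -2
python3 d.py .640 -.0535 .1715 95.6
```

```text
wrist_force: [-0.2, 0.3, -2.0]
opening: 0.0088
wrist_force: [0.2, -0.2, -2.5]
opening: 0.0089
wrist_force: [0.5, -0.1, -2.8]
opening: 0.0087
wz -0.03 shift mm [44.3 -0.5 -0.1] t 32.0 open 0.0087 F [ 0.5 -0.1 -2.8] rpy [179.99   0.    95.57] pos [ 0.6448 -0.0975  0.1714]
```

```bash
python3 -m handwheel '[[0.004,0,0,0,0,0],[0.006,0,0,0,0,0],[0.006,0,0,0,0,0],[0.006,0,0,0,0,0],[0.006,0,0,0,0,0],[0.006,0,0,0,0,0],[0.006,0,0,0,0,0],[0.004,0,0,0,0,0]]' | tail -2
python3 -m handwheel '[[0,0,0,0,0,0],[0,0,0,0,0,0],[0,0,0,0,0,0],[0,0,0,0,0,0],[0,0,0,0,0,0],[0,0,0,0,0,0],[0,0,0,0,0,0],[0,0,0,0,0,0]]' | tail -2
python3 d.py .640 -.0535 .1575 95.6
```

```text
wrist_force: [0.1, -0.3, -2.4]
opening: 0.0084
wrist_force: [-0.2, -0.8, -2.1]
opening: 0.0085
wz -0.03 shift mm [ 0.3 -0.5 13.7] t 33.3 open 0.0085 F [-0.2 -0.8 -2.1] rpy [-179.99   -0.     95.57] pos [ 0.6406 -0.0538  0.1712]
```

```bash
python3 -m handwheel '[[0,0,0.003,0,0,0],[0,0,0.003,0,0,0],[0,0,0.003,0,0,0],[0,0,0.003,0,0,0],[0,0,0.002,0,0,0],[0,0,0,0,0,0],[0,0,0,0,0,0],[0,0,0,0,0,0]]' | tail -2
python3 d.py .640 -.0535 .1575 95.6
python3 -m handwheel '[[0,0,0,0,0,0],[0,0,0,0,0,0],[0,0,0,0,0,0],[0,0,0,0,0,0],[0,0,0,0,0,0],[0,0,0,0,0,0],[0,0,0,0,0,0],[0,0,0,0,0,0]]' 0 | tail -2
python3 -m handwheel '[[0,0,-0.01,0,0,0],[0,0,-0.012,0,0,0],[0,0,-0.012,0,0,0],[0,0,-0.012,0,0,0],[0,0,-0.012,0,0,0],[0,0,-0.012,0,0,0],[0,0,-0.01,0,0,0],[0,0,0,0,0,0]]' 1| tail -2
python3 -m handwheel '[[0,-0.033,0,0,0,0],[0,-0.033,0,0,0,0],[0,-0.033,0,0,0,0],[0,-0.033,0,0,0,0],[0,-0.033,0,0,0,0],[0,-0.033,0,0,0,0],[0,0,0,0,0,0],[0,0,0,0,0,0]]' | tail -2
python3 - <<'E'
from h import *
T=cam('top');P=cloud(T);S=cam('scene'); CS=cloud(S)
for n,p in(('lemon',(.640,-.0535)),('lilac',(.628,.066)),('mint',(.6165,.186))):
    m=(P[...,2]>.155)&(P[...,2]<.19)&(abs(P[...,0]-p[0])<.05)&(abs(P[...,1]-p[1])<.05); r=cv2.minAreaRect((P[m][:,:2]*1000).astype(np.float32)); print(n,m.sum(),r,np.median(P[m][:,2]))
def hb(c,C,box):
    h=cv2.cvtColor(c['img'],cv2.COLOR_RGB2HSV); m=cv2.inRange(h,(165,60,50),(179,255,255))>0
    x,y,z=C[...,0],C[...,1],C[...,2]
    m&=(x>.3)&(x<.65)&(y>.25)&(y<.5)&(z<.04); m=m.astype(np.uint8)
    n,l,st,ce=cv2.connectedComponentsWithStats(m); i=1+np.argmax(st[1:,4]); k=l==i; Q=C[k]; k2=Q[:,2]>.018
    print('handle',st[i,4],ce[i].round(1),'z',np.percentile(Q[:,2],[50,90]).round(4),cv2.minAreaRect((Q[k2][:,:2]*1000).astype(np.float32))); return ce[i]
a=hb(T,P,0);b=hb(S,CS,0); print(tri(T,a,S,b))
# nib: pale pixels above mat
x,y,z=P[...,0],P[...,1],P[...,2]; h=cv2.cvtColor(T['img'],cv2.COLOR_RGB2HSV)
m=(x>.35)&(x<.58)&(y>.31)&(y<.45)&(z>.009)&(z<.022)&(h[...,1]<45); print('nib',m.sum(),P[m][np.argmax(P[m][:,0])],P[m].mean(0))
save(S,'s2.png'); save(T,'t2.png',(110,150,310,310),4)
E
```

```text
wrist_force: [-1.3, -0.1, 0.4]
opening: 0.0087
wz -0.02 shift mm [ 0.2 -0.5 -0.1] t 34.0 open 0.0087 F [-1.3 -0.1  0.4] rpy [-180.     -0.     95.58] pos [ 0.6405 -0.0536  0.1574]
wrist_force: [1.0, -0.0, -0.1]
opening: 0.0423
wrist_force: [0.9, 0.0, 0.8]
opening: 0.0855
wrist_force: [0.5, -0.5, -0.6]
opening: 0.0851
lemon 0 ((0.0, 0.0), (0.0, 0.0), 0.0) nan
lilac 185 ((628.50146484375, 65.6937255859375), (11.95193099975586, 63.6515998840332), 5.889735698699951) 0.16924744061420569
mint 173 ((615.78369140625, 186.90042114257812), (11.618213653564453, 64.70356750488281), 2.761752128601074) 0.16905677320126355
handle 326 [160.6 266.1] z [0.025 0.028] ((417.77911376953125, 359.4241943359375), (98.46286010742188, 19.947505950927734), 26.519075393676758)
handle 254 [373.1 172.5] z [0.0198 0.0263] ((420.9405822753906, 357.5751037597656), (96.12168884277344, 29.02609634399414), 24.246967315673828)
(array([0.41762002, 0.36146785, 0.0129777 ]), np.float64(2.9862602043902463e-05))
nib 94 [0.52169717 0.41291538 0.01672642] [0.48120921 0.39284576 0.0156181 ]
  return _methods._mean(a, axis=axis, dtype=dtype,
  ret = ret.dtype.type(ret / rcount)
```

View pics/s2.png

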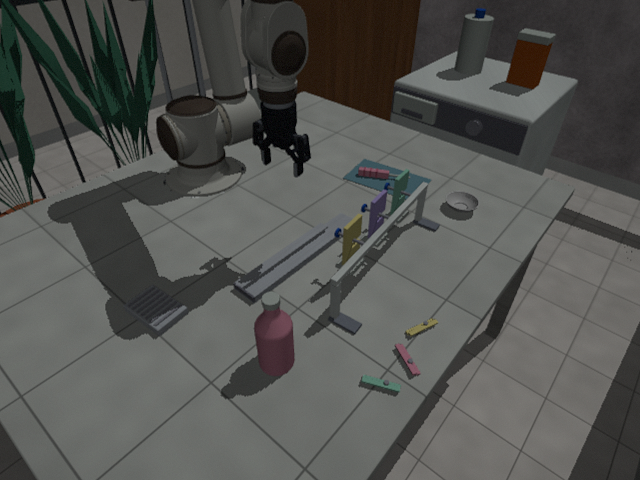

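View pics/t2.png

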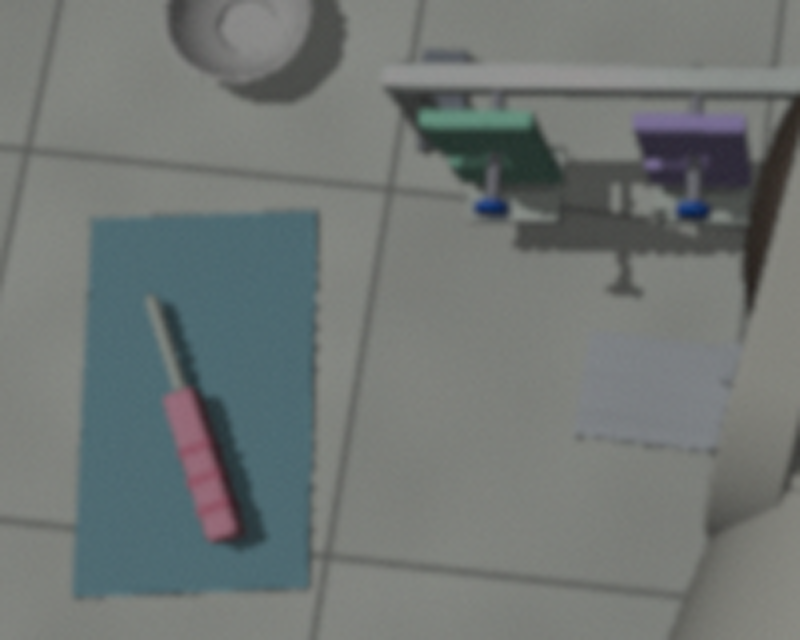

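All three hangers hang on their pins; in the scene view lemon is at (352,235), lilac (377,213) and mint (400,190), and the track is empty. The stick has not moved: its handle is at (0.418, 0.3595), yaw 26.5°, top z 0.028. It goes next.

```bash
python3 -m handwheel '[[0.03,0,0,0,0,7],[0.03,0.002,0,0,0,7],[0.03,0.005,0,0,0,7],[0.03,0.008,0,0,0,7],[0.03,0.01,0,0,0,7],[0.03,0.012,0,0,0,7],[0.025,0.015,0,0,0,7],[0.02,0.015,0,0,0,7]]' | tail -2
python3 -m handwheel '[[0,0,0,0,0,7],[0,0,0,0,0,6.1],[0,0,0,0,0,0],[0,0,0,0,0,0],[0,0,0,0,0,0],[0,0,0,0,0,0],[0,0,0,0,0,0],[0,0,0,0,0,0]]' | tail -2
python3 d.py .418 .3595 .10 26.5
```

```text
wrist_force: [-0.5, -0.5, 0.7]
opening: 0.0855
wrist_force: [-0.1, 0.2, 0.8]
opening: 0.0854
wz 0.58 shift mm [ -15.8 -296.7  137.5] t 37.4 open 0.0854 F [-0.1  0.2  0.8] rpy [ 1.7999e+02 -2.0000e-02  2.7080e+01] pos [0.5645 0.101  0.2375]
```

```bash
python3 -m handwheel '[[-0.002,-0.034,0,0,0,0.6],[-0.002,-0.037,0,0,0,0],[-0.002,-0.037,0,0,0,0],[-0.002,-0.037,0.005,0,0,0],[-0.002,-0.037,0.015,0,0,0],[-0.002,-0.037,0.015,0,0,0],[-0.002,-0.036,0.015,0,0,0],[-0.002,-0.036,0.015,0,0,0]]' | tail -2
python3 -m handwheel '[[0,-0.004,0.015,0,0,0],[0,0,0.015,0,0,0],[0,0,0.01,0,0,0],[0,0,0,0,0,0],[0,0,0,0,0,0],[0,0,0,0,0,0],[0,0,0,0,0,0],[0,0,0,0,0,0]]' | tail -2
python3 d.py .418 .3595 .021 26.5
python3 - <<'E'
from h import *
S=cam('scene');C=cloud(S)
h=cv2.cvtColor(S['img'],cv2.COLOR_RGB2HSV); m=cv2.inRange(h,(165,60,50),(179,255,255)); x,y,z=[C[...,i] for i in range(3)]
m[~((x>.3)&(x<.65)&(y>.2)&(y<.55)&(z<.04))]=0; n,l,st,ce=cv2.connectedComponentsWithStats(m); print(st[1:,4],ce[1:].round(1))
save(S,'s3.png',(310,100,470,220),5)
E
```

```text
wrist_force: [0.4, 0.3, 0.5]
opening: 0.0851
wrist_force: [-0.4, -0.7, -0.6]
opening: 0.0851
wz 5.78 shift mm [  0.9 -67.6 114.8] t 38.8 open 0.0851 F [-0.4 -0.7 -0.6] rpy [-1.771e+02 -4.000e-02  3.228e+01] pos [0.4473 0.2986 0.1358]
[255] [[373.1 172.6]]
```

View pics/s3.png

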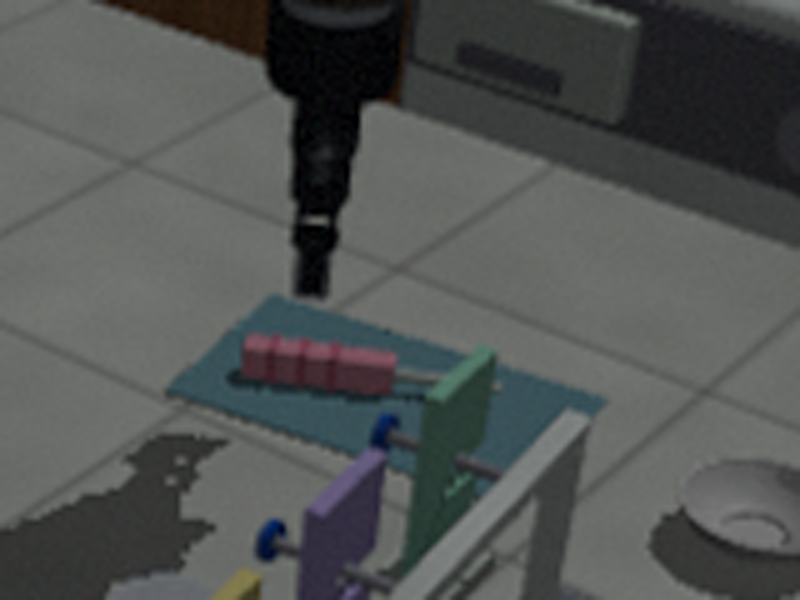

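The stick is still in place with its handle at pixel (373,172). The arm's row limits left some yaw, roll and shift unmade, so I'll correct those first.

```bash
python3 -m handwheel '[[0,0,0,-2.9,0,0],[0,0,0,0,0,5.8],[0,-0.012,0,0,0,0],[0,-0.02,0,0,0,0],[0,-0.02,0,0,0,0],[0,-0.015,0,0,0,0],[0,0,0,0,0,0],[0,0,0,0,0,0]]' | tail -2
python3 -m handwheel '[[0,0,0,0,0,0],[0,0,0,0,0,0],[0,0,0,0,0,0],[0,0,0,0,0,0],[0,0,0,0,0,0],[0,0,0,0,0,0],[0,0,0,0,0,0],[0,0,0,0,0,0]]' | tail -2
python3 d.py .418 .3595 .021 26.5
```

```text
wrist_force: [-0.2, 0.0, -0.5]
opening: 0.0853
wrist_force: [-0.3, 0.8, -0.0]
opening: 0.0853
wz 5.76 shift mm [  1.1 -67.9 116.2] t 40.1 open 0.0853 F [-0.3  0.8 -0. ] rpy [-1.7713e+02  1.0000e-01  3.2260e+01] pos [0.4473 0.2982 0.1372]
```

```bash
python3 -c "
from workcell import monitor
o=monitor.get_obs();print(o['q'].round(2),o['joint_efforts'].round(1),o['qd'].round(2))"
python3 -m handwheel '[[0,0,-0.005,0,0,0],[0,0,-0.005,0,0,0],[0,0,-0.005,0,0,0],[0,0,-0.005,0,0,0],[0,0,0,0,0,0],[0,0,0,0,0,0],[0,0,0,0,0,0],[0,0,0,0,0,0]]'
python3 -c "
from workcell import monitor
o=monitor.get_obs();print(o['q'].round(2))"
```

```text
[ 32.26   2.59  -4.76  82.75   2.87 180.  ] [ -0.  -49.9  47.    0.    0.2  -0. ] [ 0.04  0.    0.05  0.06 -0.08 -0.01]
time: 40.8
ee_pos: [0.4478, 0.2974, 0.1569]
tcp_rot: [-177.1, 0.1, 32.3]
wrist_force: [0.3, 0.4, -0.7]
opening: 0.0856
[ 32.16   2.5   -2.68  84.95   2.86 179.89]
```

The last joint is at its limit (180°), so I'll take the half-turned grasp at yaw 206.5° instead.

```bash
python3 -m handwheel '[[0,0,0,-2.9,0,0],[0,0,0,0,0,-7],[0,0,0,0,0,-7],[0,0,0,0,0,-7],[0,0,0,0,0,-7],[0,0,0,0,0,-7],[0,0,0,0,0,-7],[0,0,0,0,0,-7]]' | tail -2
python3 -m handwheel '[[0,0,0,0,0,-7],[0,0,0,0,0,-7],[0,0,0,0,0,-7],[0,0,0,0,0,-7],[0,0,0,0,0,-7],[0,0,0,0,0,-7],[0,0,0,0,0,-7],[0,0,0,0,0,-7]]' | tail -2
python3 -m handwheel '[[0,0,0,0,0,-7],[0,0,0,0,0,-7],[0,0,0,0,0,-7],[0,0,0,0,0,-7],[0,0,0,0,0,-7],[0,0,0,0,0,-7],[0,0,0,0,0,-7],[0,0,0,0,0,-7]]' | tail -2
python3 -m handwheel '[[0,0,0,0,0,-6.3],[0,0,0,0,0,0],[0,0,0,0,0,0],[0,0,0,0,0,0],[0,0,0,0,0,0],[0,0,0,0,0,0],[0,0,0,0,0,0],[0,0,0,0,0,0]]' | tail -2
python3 d.py .418 .3595 .021 206.5
```

```text
wrist_force: [-0.3, -0.4, -0.4]
opening: 0.0853
wrist_force: [0.5, -0.0, -0.4]
opening: 0.0853
wrist_force: [-0.5, -0.1, 0.6]
opening: 0.0854
wrist_force: [-0.3, -0.2, 0.6]
opening: 0.0854
wz -6.41 shift mm [ -0.3  75.3 136.2] t 43.5 open 0.0854 F [-0.3 -0.2  0.6] rpy [ 1.7978e+02 -1.5000e-01 -1.5991e+02] pos [0.4514 0.292  0.1572]
```

```bash
python3 -m handwheel '[[0,0,0,0,0,-6.4],[0,0.01,0,0,0,0],[0,0.018,0,0,0,0],[0,0.018,0,0,0,0],[0,0.018,0.01,0,0,0],[0,0.011,0.02,0,0,0],[0,0,0.02,0,0,0],[0,0,0.015,0,0,0]]' | tail -2
python3 -m handwheel '[[0,0,0.01,0,0,0],[0,0,0.005,0,0,0],[0,0,0,0,0,0],[0,0,0,0,0,0],[0,0,0,0,0,0],[0,0,0,0,0,0],[0,0,0,0,0,0],[0,0,0,0,0,0]]' | tail -2
python3 d.py .418 .3595 .021 206.5
python3 - <<'E'
from h import *
S=cam('scene');C=cloud(S)
h=cv2.cvtColor(S['img'],cv2.COLOR_RGB2HSV); m=cv2.inRange(h,(165,60,50),(179,255,255)); x,y,z=[C[...,i] for i in range(3)]
m[~((x>.3)&(x<.65)&(y>.2)&(y<.55)&(z<.04))]=0; n,l,st,ce=cv2.connectedComponentsWithStats(m); print(st[1:,4],ce[1:].round(1))
E
```

```text
wrist_force: [0.2, -0.9, -0.1]
opening: 0.0854
wrist_force: [-0.3, 0.1, -0.1]
opening: 0.0854
wz 0.01 shift mm [-0.2  0.  57. ] t 44.8 open 0.0854 F [-0.3  0.1 -0.1] rpy [ 1.7976e+02 -8.0000e-02 -1.5349e+02] pos [0.4178 0.3594 0.078 ]
[251] [[373.2 172.6]]
```

```bash
python3 -m handwheel '[[0,0,0.01,0,0,0],[0,0,0.01,0,0,0],[0,0,0.01,0,0,0],[0,0,0.01,0,0,0],[0,0,0.008,0,0,0],[0,0,0.005,0,0,0],[0,0,0.003,0,0,0],[0,0,0,0,0,0]]' | tail -2
python3 -m handwheel '[[0,0,0,0,0,0],[0,0,0,0,0,0],[0,0,0,0,0,0],[0,0,0,0,0,0],[0,0,0,0,0,0],[0,0,0,0,0,0],[0,0,0,0,0,0],[0,0,0,0,0,0]]' -1 100 | tail -2
python3 d.py .418 .3595 .021 206.5
```

```text
wrist_force: [0.7, -0.5, 0.7]
opening: 0.0851
wrist_force: [-0.9, 0.5, 4.8]
opening: 0.0182
wz 0.03 shift mm [-0.3 -0.3  1.1] t 46.2 open 0.0182 F [-0.9  0.5  4.8] rpy [ 1.7975e+02 -7.0000e-02 -1.5347e+02] pos [0.4176 0.3596 0.0221]
```

```bash
python3 -m handwheel '[[0,0,-0.008,0,0,0],[0,0,-0.012,0,0,0],[0,0,-0.015,0,0,0],[0,0,-0.015,0,0,0],[0,0,-0.015,0,0,0],[0,0,-0.015,0,0,0],[0,0,-0.015,0,0,0],[0,0,-0.005,0,0,0]]' | tail -2
python3 d.py .418 .3595 .12 206.5
python3 - <<'E'
from h import *
S,T=cam('scene'),cam('top')
for c,n in((T,'T'),(S,'S')):
    C=cloud(c);x,y,z=[C[...,i] for i in range(3)]
    b=(x>.44)&(x<.56)&(y>-.32)&(y<.18)
    # lips in bins along y: x edges of groove: points z>.013 lips, z<.01 groove floor
    m=b&(z>.012)&(z<.03); print(n,'lips y ext',np.percentile(y[m],[.3,1,99,99.7]).round(4),'z',np.median(z[m]).round(4),'x',np.percentile(x[m],[1,99]).round(4))
    for y0 in(-.22,-.12,-.02):
        k=b&(abs(y-y0)<.02)&(z<.03); g=k&(z<.0135)&(abs(x-.497)<.02); print('  y',y0,'groove x',np.median(x[g]).round(4),np.percentile(x[g],[5,95]).round(4),g.sum(),'z',np.median(z[g]).round(4))
    k=(z>.15)&(z<.19)&(x>.5)&(x<.75)&(y<-.25)&(y>-.5)&(c['depth']>0); print('  bottle top',C[k].mean(0).round(3),k.sum())
C=cloud(S); 
save(T,'t4.png',(240,220,430,290),4.2)
E
```

```text
wrist_force: [1.2, 0.1, 0.3]
opening: 0.0178
wz 0.03 shift mm [0.4 0.  4.7] t 46.9 open 0.0178 F [1.2 0.1 0.3] rpy [ 1.7972e+02  6.0000e-02 -1.5347e+02] pos [0.4184 0.3597 0.1247]
T lips y ext [-0.2676 -0.2656  0.0384  0.0406] z 0.0182 x [0.4614 0.5319]
  y -0.22 groove x 0.4979 [0.4901 0.5057] 103 z 0.0036
  y -0.12 groove x 0.4992 [0.4912 0.5069] 106 z 0.0036
  y -0.02 groove x 0.5007 [0.4922 0.5083] 101 z 0.0026
  bottle top [ 0.675 -0.339  0.18 ] 217
S lips y ext [-0.2698 -0.2692  0.0346  0.0384] z 0.0181 x [0.4624 0.5342]
  y -0.22 groove x 0.4865 [0.48   0.4927] 71 z 0.0033
  y -0.12 groove x 0.4876 [0.4812 0.4938] 61 z 0.0031
  y -0.02 groove x 0.4887 [0.4824 0.4943] 55 z 0.0031
  bottle top [ 0.684 -0.347  0.178] 414
```

View pics/t4.png

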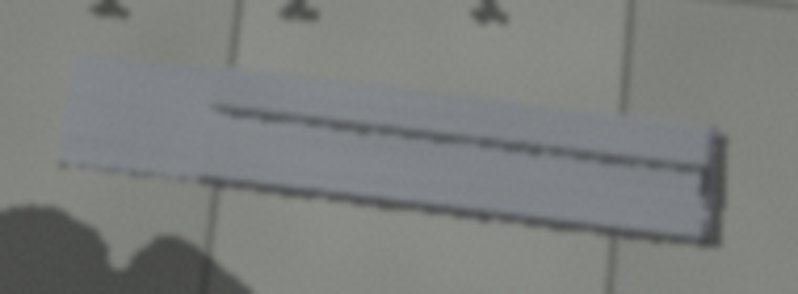

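```bash
python3 -m handwheel '[[0,0,-0.002,0,0,6.9],[0,0,-0.002,0,0,6.9],[0,0,-0.002,0,0,6.9],[0,0,-0.002,0,0,6.9],[0,0,-0.002,0,0,6.9],[0,0,-0.002,0,0,6.9],[0,0,-0.002,0,0,6.9],[0,0,-0.002,0,0,6.9]]' | tail -2
python3 -m handwheel '[[0,0,-0.002,0,0,6.9],[0,0,-0.002,0,0,6.9],[0,0,-0.002,0,0,6.9],[0,0,-0.002,0,0,6.9],[0,0,-0.002,0,0,6.9],[0,0,-0.002,0,0,6.9],[0,0,-0.002,0,0,6.9],[0,0,-0.002,0,0,6.9]]' | tail -2
python3 -m handwheel '[[0,0,0,0,0,6.9],[0,0,0,0,0,0],[0,0,0,0,0,0],[0,0,0,0,0,0],[-0.025,0,0,0,0,0],[-0.03,0,0,0,0,0],[-0.03,0,0,0,0,0],[-0.03,0,0,0,0,0]]' | tail -2
python3 d.py .4962 -.165 .15 89.2
```

```text
wrist_force: [0.1, 0.2, -0.6]
opening: 0.0179
wrist_force: [0.3, -0.2, -0.9]
opening: 0.0181
wrist_force: [1.2, -0.2, -0.1]
opening: 0.0179
wz 0.26 shift mm [-406.8   86.     2.7] t 49.0 open 0.0179 F [ 1.2 -0.2 -0.1] rpy [-1.7976e+02 -1.3000e-01  8.9460e+01] pos [0.4159 0.243  0.1527]
```

```bash
python3 -m handwheel '[[-0.03,0.0065,0,0,0,0.2],[-0.031,0.0065,0,0,0,0],[-0.031,0.0065,0,0,0,0],[-0.031,0.0065,0,0,0,0],[-0.031,0.0065,0,0,0,0],[-0.031,0.0065,0,0,0,0],[-0.031,0.0065,0,0,0,0],[-0.031,0.0065,0,0,0,0]]' | tail -2
python3 -m handwheel '[[-0.03,0.0065,0,0,0,0],[-0.03,0.0065,0,0,0,0],[-0.03,0.0065,0,0,0,0],[-0.03,0.0065,0,0,0,0],[-0.02,0.006,0,0,0,0],[0,0,0,0,0,0],[0,0,0,0,0,0],[0,0,0,0,0,0]]' | tail -2
python3 -m handwheel '[[0,0,0,0,5,0],[0,0,0,0,5,0],[0,0,0,0,5,0],[0,0,0,0,5,0],[0,0,0,0,5,0],[0,0,0,0,5,0],[0,0,0,0,5,0],[0,0,0,0,0,0]]' | tail -2
python3 d.py .4955 -.165 .10 89.2
python3 - <<'E'
from h import *
print(monitor.get_obs()['q'].round(1))
S=cam('scene'); save(S,'s5.png',(180,100,380,310),2.8)
E
```

```text
wrist_force: [1.0, -0.2, -0.3]
opening: 0.0182
wrist_force: [-0.3, -0.6, -0.6]
opening: 0.0179
wrist_force: [0.0, -0.4, -2.1]
opening: 0.0177
wz -0.44 shift mm [-20.7   2.5  49.8] t 51.0 open 0.0177 F [ 0.  -0.4 -2.1] rpy [-179.52  -35.48   88.76] pos [ 0.4933 -0.1442  0.1498]
[-31.3  15.1   4.3  99.3  29.9  54.3]
```

View pics/s5.png

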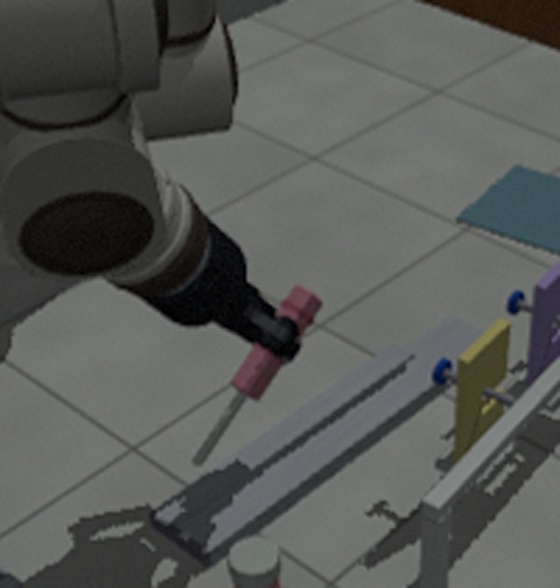

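```bash
cat > tip.py <<'E'
from h import *
import sys
from scipy.spatial.transform import Rotation as Ro
o=monitor.get_obs(); R=Ro.from_euler('xyz',o['tcp_rot'],degrees=True).as_matrix()
tip=o['ee_pos']+R@np.array([-.120,0,.007]); cx=.4962+.0138*(tip[1]+.12)
print('t %.1f tip'%o['time'],tip.round(4),'groove x %.4f'%cx,'open %.4f'%o['opening'],'F',o['wrist_force'].round(1),'rpy',o['tcp_rot'].round(2))
if len(sys.argv)>1:
    S=cam('scene'); C=cloud(S); print('proj',proj(S,tip).round(1)); e=np.array(R@[-1,0,0])
    L=(C-o['ee_pos']-R@np.array([0,0,.007])); a=L@e; d=np.linalg.norm(L-a[...,None]*e,axis=-1)
    m=(d<.012)&(a>.055)&(a<.15)&(S['depth']>0)&(cv2.cvtColor(S['img'],cv2.COLOR_RGB2HSV)[...,2]>55); m=cv2.connectedComponentsWithStats(m.astype(np.uint8))
    i=1+np.argmax(m[2][1:,4]); k=m[1]==i; Q=C[k]; aa=a[k]; print('nib n',k.sum(),'reach',np.percentile(aa,[1,98,100]).round(4),'end pt',Q[aa>np.percentile(aa,94)].mean(0).round(4),'offset from axis',np.mean(L[k]-aa[:,None]*e,0).round(4))
    p=np.argwhere(k)[np.argsort(aa)[-3:]]; print('end px',p[:,::-1].mean(0))
E
python3 tip.py 1
```

```text
t 51.0 tip [ 0.4915 -0.2383  0.0755] groove x 0.4946 open 0.0180 F [ 0.8  0.8 -1.1] rpy [-179.54  -35.19   88.77]
proj [248.8 264.6]
nib n 104 reach [0.0559 0.1191 0.121 ] end pt [ 0.494  -0.2376  0.0767] offset from axis [ 0.0033 -0.0009  0.0012]
end px [249.66666667 265.33333333]
```

```bash
cat >> tip.py <<'E'
for g in ([.4943,-.2595,.030],[.4943,-.2595,.011]): print('to',g,'tool mm',(1000*R.T@(np.array(g)-tip)).round(1))
u=np.array([.0138,1,0]);print('per mm along +y',(R.T@u).round(4),' per mm down',(R.T@[0,0,-1]).round(4),'per mm +x',(R.T@[1,0,0]).round(4))
E
python3 tip.py
```

```text
t 51.0 tip [ 0.4919 -0.2382  0.0765] groove x 0.4946 open 0.0181 F [ 1.   1.1 -0.4] rpy [-179.64  -35.06   88.86]
to [0.4943, -0.2595, 0.03] tool mm [-44.1   3.   25.8]
to [0.4943, -0.2595, 0.011] tool mm [-55.    3.1  41.4]
per mm along +y [ 0.8186 -0.0025  0.5745]  per mm down [-0.5744  0.0052  0.8185] per mm +x [0.0163 0.9999 0.0051]
```

```bash
python3 -m handwheel '[[-0.008,0.001,0.004,0,0,0],[-0.008,0.001,0.005,0,0,0],[-0.008,0.001,0.005,0,0,0],[-0.008,0,0.005,0,0,0],[-0.008,0,0.005,0,0,0],[-0.004,0,0.002,0,0,0],[0,0,0,0,0,0],[0,0,0,0,0,0]]' | tail -2
python3 tip.py 1
```

```text
wrist_force: [-0.4, 0.6, -0.5]
opening: 0.0178
t 51.7 tip [ 0.4942 -0.2595  0.0302] groove x 0.4943 open 0.0178 F [-0.4  0.6 -0.5] rpy [-179.7   -35.17   88.83]
proj [244.6 284.2]
nib n 91 reach [0.0557 0.1188 0.1211] end pt [ 0.4983 -0.2595  0.0325] offset from axis [ 0.0035 -0.0013  0.0017]
end px [245.33333333 284.66666667]
to [0.4943, -0.2595, 0.03] tool mm [-0.2  0.1  0.1]
to [0.4943, -0.2595, 0.011] tool mm [-11.1   0.1  15.7]
per mm along +y [ 0.8175 -0.0035  0.576 ]  per mm down [-0.576   0.0043  0.8175] per mm +x [0.0166 0.9998 0.0064]
```

```bash
python3 -m handwheel '[[-0.0014,0,0.002,0,0,0],[-0.0014,0,0.002,0,0,0],[-0.0014,0,0.002,0,0,0],[-0.0014,0,0.002,0,0,0],[-0.0014,0,0.002,0,0,0],[-0.0014,0,0.002,0,0,0],[-0.0014,0,0.002,0,0,0],[-0.0014,0,0.002,0,0,0]]' | tail -2
python3 -m handwheel '[[0,0,0,0,0,0],[0,0,0,0,0,0],[0,0,0,0,0,0],[0,0,0,0,0,0],[0,0,0,0,0,0],[0,0,0,0,0,0],[0,0,0,0,0,0],[0,0,0,0,0,0]]' | tail -2
python3 tip.py
python3 - <<'E'
from h import *
S=cam('scene'); save(S,'s6.png',(190,200,340,310),5)
E
```

```text
wrist_force: [0.5, 0.2, -0.3]
opening: 0.018
wrist_force: [-0.2, -0.4, -0.5]
opening: 0.0181
t 53.1 tip [ 0.4944 -0.2594  0.0109] groove x 0.4943 open 0.0181 F [-0.2 -0.4 -0.5] rpy [-179.74  -35.15   88.88]
to [0.4943, -0.2595, 0.03] tool mm [ 10.8  -0.2 -15.7]
to [0.4943, -0.2595, 0.011] tool mm [-0.1 -0.1 -0.1]
per mm along +y [ 0.8178 -0.0031  0.5757]  per mm down [-0.5757  0.0037  0.8177] per mm +x [0.016  0.9998 0.0067]
```

View pics/s6.png

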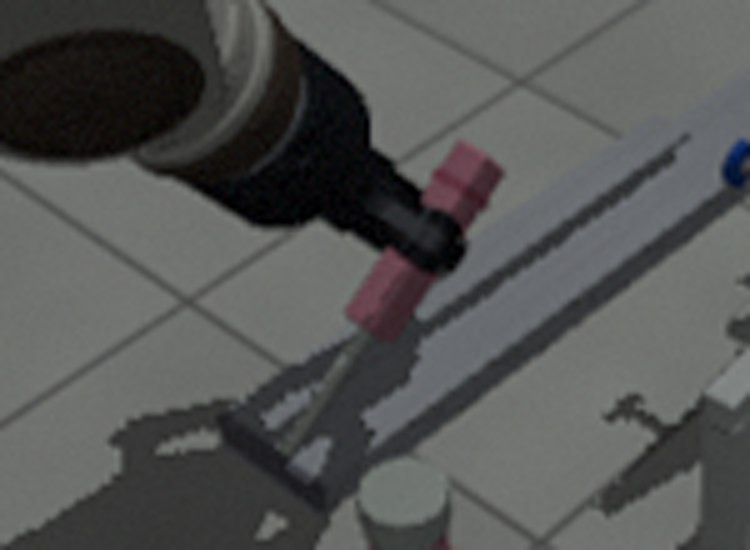

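The tip is in the groove against the stop at crop pixel (288,448), and there is no contact force. Drawing it at ~3.1 cm/s.

```bash
python3 -m handwheel '[[0.001,0,0.0007,0,0,0],[0.0021,0,0.00148,0,0,0],[0.0021,0,0.00148,0,0,0],[0.0021,0,0.00148,0,0,0],[0.0021,0,0.00148,0,0,0],[0.0021,0,0.00148,0,0,0],[0.0021,0,0.00148,0,0,0],[0.0021,0,0.00148,0,0,0]]' | tail -2
python3 -m handwheel '[[0.0021,0,0.00148,0,0,0],[0.0021,0,0.00148,0,0,0],[0.0021,0,0.00148,0,0,0],[0.0021,0,0.00148,0,0,0],[0.0021,0,0.00148,0,0,0],[0.0021,0,0.00148,0,0,0],[0.0021,0,0.00148,0,0,0],[0.0021,0,0.00148,0,0,0]]' | tail -2
python3 tip.py 1| head -4
python3 -m handwheel '[[0.0021,0,0.00148,0,0,0],[0.0021,0,0.00148,0,0,0],[0.0021,0,0.00148,0,0,0],[0.0021,0,0.00148,0,0,0],[0.0021,0,0.00148,0,0,0],[0.0021,0,0.00148,0,0,0],[0.0021,0,0.00148,0,0,0],[0.0021,0,0.00148,0,0,0]]' | tail -2
python3 -m handwheel '[[0.0021,0,0.00148,0,0,0],[0.0021,0,0.00148,0,0,0],[0.0021,0,0.00148,0,0,0],[0.0021,0,0.00148,0,0,0],[0.0021,0,0.00148,0,0,0],[0.0021,0,0.00148,0,0,0],[0.0021,0,0.00148,0,0,0],[0.0021,0,0.00148,0,0,0]]' | tail -2
python3 tip.py
```

```text
wrist_force: [0.4, 0.1, -0.8]
opening: 0.0181
wrist_force: [0.4, -0.6, -0.4]
opening: 0.018
t 54.5 tip [ 0.495  -0.2194  0.0109] groove x 0.4948 open 0.0180 F [ 0.4 -0.6 -0.4] rpy [-179.73  -35.15   88.88]
proj [258.4 280.7]
nib n 106 reach [0.0561 0.1269 0.1297] end pt [ 0.4903 -0.2213  0.0034] offset from axis [ 0.001  -0.0007  0.001 ]
end px [256.33333333 283.33333333]
wrist_force: [-0.5, 0.6, -0.4]
opening: 0.0181
wrist_force: [0.6, 0.5, -0.9]
opening: 0.0179
t 55.9 tip [ 0.4958 -0.1782  0.0109] groove x 0.4954 open 0.0179 F [ 0.6  0.5 -0.9] rpy [-179.74  -35.15   88.88]
to [0.4943, -0.2595, 0.03] tool mm [-55.5  -0.1 -62.4]
to [0.4943, -0.2595, 0.011] tool mm [-66.4  -0.1 -46.9]
per mm along +y [ 0.8177 -0.0031  0.5758]  per mm down [-0.5757  0.0037  0.8177] per mm +x [0.016  0.9998 0.0067]
```

```bash
python3 -m handwheel '[[0.0021,0,0.00148,0,0,0],[0.0021,0,0.00148,0,0,0],[0.0021,0,0.00148,0,0,0],[0.0021,-0.0001,0.00148,0,0,0],[0.0021,0,0.00148,0,0,0],[0.0021,0,0.00148,0,0,0],[0.0021,0,0.00148,0,0,0],[0.0021,-0.0001,0.00148,0,0,0]]' | tail -2
python3 -m handwheel '[[0.0021,0,0.00148,0,0,0],[0.0021,0,0.00148,0,0,0],[0.0021,0,0.00148,0,0,0],[0.0021,-0.0001,0.00148,0,0,0],[0.0021,0,0.00148,0,0,0],[0.0021,0,0.00148,0,0,0],[0.0021,0,0.00148,0,0,0],[0.0021,-0.0001,0.00148,0,0,0]]' | tail -2
python3 -m handwheel '[[0.0021,0,0.00148,0,0,0],[0.0021,0,0.00148,0,0,0],[0.0021,0,0.00148,0,0,0],[0.0021,-0.0001,0.00148,0,0,0],[0.0021,0,0.00148,0,0,0],[0.0021,0,0.00148,0,0,0],[0.0021,0,0.00148,0,0,0],[0.0021,0,0.00148,0,0,0]]' | tail -2
python3 -m handwheel '[[0.0021,0,0.00148,0,0,0],[0.0021,0,0.00148,0,0,0],[0.0021,0,0.00148,0,0,0],[0.0021,0,0.00148,0,0,0],[0.0021,0,0.00148,0,0,0],[0.0021,0,0.00148,0,0,0],[0.0021,0,0.00148,0,0,0],[0.0021,0,0.00148,0,0,0]]' | tail -2
python3 tip.py 1 | head -4
python3 - <<'E'
from h import *
S=cam('scene'); save(S,'s7.png',(220,170,370,300),5)
E
```

```text
wrist_force: [-0.6, -0.3, -1.9]
opening: 0.0178
wrist_force: [0.0, -0.2, -0.3]
opening: 0.0183
wrist_force: [1.1, -0.4, 0.0]
opening: 0.0179
wrist_force: [-0.3, -0.4, -1.0]
opening: 0.0182
t 58.5 tip [ 0.4966 -0.096   0.0108] groove x 0.4965 open 0.0182 F [-0.3 -0.4 -1. ] rpy [-179.73  -35.15   88.87]
proj [294.5 254.7]
nib n 114 reach [0.0561 0.1437 0.1488] end pt [ 0.4911 -0.1194  0.003 ] offset from axis [-0.     -0.0008  0.0012]
end px [286.         261.33333333]
```

View pics/s7.png

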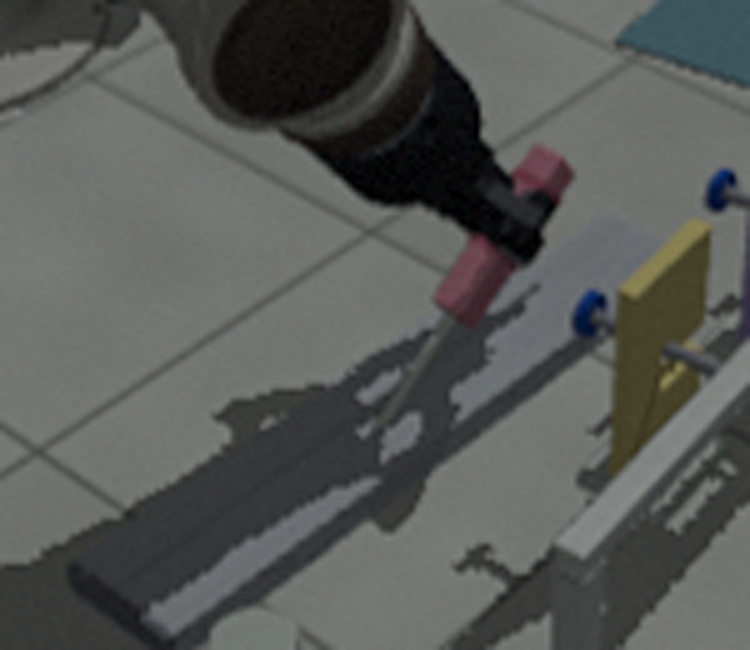

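The nib is in the groove at image (295.6,255), on the projected tip, and lemon is properly hung. Continuing to the bay.

```bash
python3 -m handwheel '[[0.0021,0,0.00148,0,0,0],[0.0021,0,0.00148,0,0,0],[0.0021,0,0.00148,0,0,0],[0.0021,-0.0001,0.00148,0,0,0],[0.0021,0,0.00148,0,0,0],[0.0021,0,0.00148,0,0,0],[0.0021,0,0.00148,0,0,0],[0.0021,0,0.00148,0,0,0]]' | tail -2
python3 -m handwheel '[[0.0021,0,0.00148,0,0,0],[0.0021,0,0.00148,0,0,0],[0.0021,0,0.00148,0,0,0],[0.0021,-0.0001,0.00148,0,0,0],[0.0021,0,0.00148,0,0,0],[0.0021,0,0.00148,0,0,0],[0.0021,0,0.00148,0,0,0],[0.0021,0,0.00148,0,0,0]]' | tail -2
python3 -m handwheel '[[0.0021,0,0.00148,0,0,0],[0.0021,0,0.00148,0,0,0],[0.0021,0,0.00148,0,0,0],[0.0021,-0.0001,0.00148,0,0,0],[0.0021,0,0.00148,0,0,0],[0.0021,0,0.00148,0,0,0],[0.0021,0,0.00148,0,0,0],[0.0021,0,0.00148,0,0,0]]' | tail -2
python3 tip.py | head -1
python3 -m handwheel '[[0.0021,0,0.00148,0,0,0],[0.0021,0,0.00148,0,0,0],[0.0021,0,0.00148,0,0,0],[0.0021,-0.0001,0.00148,0,0,0],[0.0021,0,0.00148,0,0,0],[0.0021,0,0.00148,0,0,0],[0.0021,0,0.00148,0,0,0],[0.0021,0,0.00148,0,0,0]]' | tail -2
python3 tip.py | head -1
```

```text
wrist_force: [1.6, -0.9, 0.2]
opening: 0.0174
wrist_force: [0.3, 0.3, -1.5]
opening: 0.0181
wrist_force: [-0.2, -0.3, -0.1]
opening: 0.0178
t 60.6 tip [ 0.4974 -0.0344  0.0108] groove x 0.4974 open 0.0178 F [-0.2 -0.3 -0.1] rpy [-179.73  -35.15   88.88]
wrist_force: [0.3, 0.1, -0.5]
opening: 0.0182
t 61.3 tip [ 0.4976 -0.0138  0.0108] groove x 0.4977 open 0.0182 F [ 0.3  0.1 -0.5] rpy [-179.73  -35.15   88.88]
```

```bash
python3 -m handwheel '[[0.0021,0,0.00148,0,0,0],[0.0021,0,0.00148,0,0,0],[0.0021,0,0.00148,0,0,0],[0.0021,0,0.00148,0,0,0],[0.0021,0,0.00148,0,0,0],[0.0021,0,0.00148,0,0,0],[0.0021,0,0.00148,0,0,0],[0.0021,0,0.00148,0,0,0]]' | tail -2
python3 -m handwheel '[[0.0021,0,0.00148,0,0,0],[0.0021,0,0.00148,0,0,0],[0.0021,0,0.00148,0,0,0],[0.0021,0,0.00148,0,0,0],[0.0021,0,0.00148,0,0,0],[0.0021,0,0.00148,0,0,0],[0.0021,0,0.00148,0,0,0],[0.0021,0,0.00148,0,0,0]]' | tail -2
python3 -m handwheel '[[0.0021,0,0.00148,0,0,0],[0.0021,0,0.00148,0,0,0],[0.0021,0,0.00148,0,0,0],[0.0021,0,0.00148,0,0,0],[0.0021,0,0.00148,0,0,0],[0.0021,0,0.00148,0,0,0],[0.0021,0,0.00148,0,0,0],[0.0021,0,0.00148,0,0,0]]' | tail -2
python3 -m handwheel '[[0.0021,0,0.00148,0,0,0],[0.0021,0,0.00148,0,0,0],[0.0021,0,0.00148,0,0,0],[0.0021,0,0.00148,0,0,0],[0.0021,0,0.00148,0,0,0],[0.0021,0,0.00148,0,0,0],[0,0,0,0,0,0],[0,0,0,0,0,0]]' | tail -2
python3 tip.py 1
python3 - <<'E'
from h import *
S=cam('scene'); save(S,'s8.png',(240,130,430,270),4)
E
```

```text
wrist_force: [-0.0, -0.6, -0.3]
opening: 0.0182
wrist_force: [1.0, 0.0, -0.9]
opening: 0.0181
wrist_force: [0.4, 0.6, -1.5]
opening: 0.0177
wrist_force: [-0.6, 0.7, -0.5]
opening: 0.0178
t 64.0 tip [0.4989 0.0631 0.0108] groove x 0.4987 open 0.0178 F [-0.6  0.7 -0.5] rpy [-179.74  -35.15   88.9 ]
proj [334.6 225.9]
nib n 74 reach [0.0571 0.1282 0.1297] end pt [0.4975 0.0579 0.0043] offset from axis [ 0.0027 -0.0008  0.001 ]
end px [333.66666667 229.        ]
to [0.4943, -0.2595, 0.03] tool mm [-252.8    0.7 -201.5]
to [0.4943, -0.2595, 0.011] tool mm [-263.7    0.7 -185.9]
per mm along +y [ 0.8178 -0.0028  0.5757]  per mm down [-0.5757  0.0037  0.8177] per mm +x [0.0157 0.9999 0.0065]
```

View pics/s8.png

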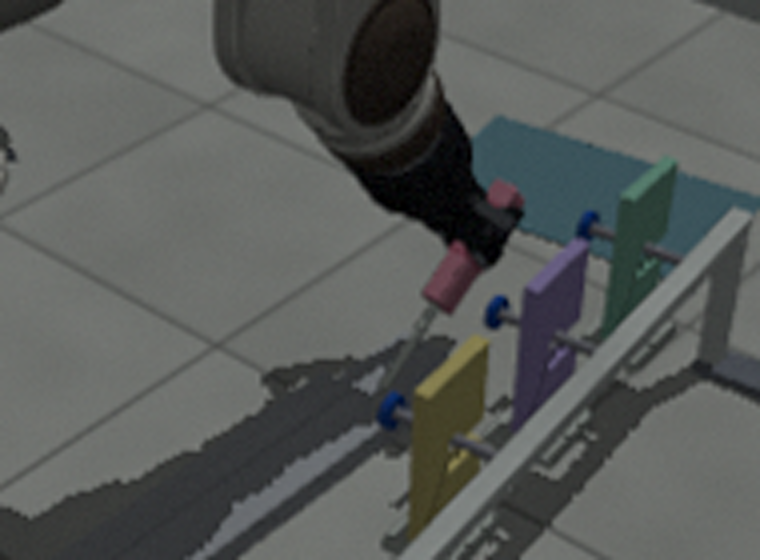

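The tip is 2 cm into the bay (track y about +132 mm) and all three hangers are in place. That is 16 pictures viewed, so the rest goes by numbers. Lifting, untilting and returning to the mat.

```bash
python3 -m handwheel '[[0.0015,0,-0.0022,0,0,0],[0.003,0,-0.0045,0,0,0],[0.006,0,-0.009,0,0,0],[0.009,0,-0.013,0,0,0],[0.01,0,-0.0145,0,0,0],[0.01,0,-0.0145,0,0,0],[0.008,0,-0.0115,0,0,0],[0.004,0,-0.006,0,0,0]]' | tail -2
python3 -m handwheel '[[0,0,0,0,-5,0],[0,0,0,0,-5,0],[0,0,0,0,-5,0],[0,0,0,0,-5,0],[0,0,0,0,-5,0],[0,0,0,0,-5,0],[0,0,0,0,-5.1,0],[0,0,0,0,0,0]]' | tail -2
python3 tip.py | head -1; python3 d.py .4268 .373 .15 89.2
```

```text
wrist_force: [0.1, -0.0, -0.4]
opening: 0.0181
wrist_force: [0.6, 0.8, -0.5]
opening: 0.0183
t 65.4 tip [0.4993 0.0373 0.1704] groove x 0.4984 open 0.0183 F [ 0.6  0.8 -0.5] rpy [-179.8     0.18   89.17]
wz -0.03 shift mm [214.6 -77.3  27. ] t 65.4 open 0.0183 F [ 0.6  0.8 -0.5] rpy [-179.8     0.18   89.17] pos [0.5011 0.1573 0.177 ]
```

```bash
python3 -m handwheel '[[0.0265,-0.0096,0.003,0,0,0],[0.0265,-0.0096,0.003,0,0,0],[0.0265,-0.0096,0.003,0,0,0],[0.0265,-0.0096,0.003,0,0,0],[0.0265,-0.0096,0.003,0,0,0],[0.0265,-0.0096,0.003,0,0,0],[0.0265,-0.0096,0.003,0,0,0],[0.0265,-0.0096,0.003,0,0,0]]' | tail -2
python3 -m handwheel '[[0,0,0,0,0,-6.65],[0,0,0,0,0,-6.65],[0,0,0,0,0,-6.65],[0,0,0,0,0,-6.65],[0,0,0,0,0,-6.65],[0,0,0,0,0,-6.65],[0,0,0,0,0,-6.65],[0,0,0,0,0,-6.65]]' | tail -2
python3 -m handwheel '[[0,0,0,0,0,-6.65],[0,0,0,0,0,-6.65],[0,0,0,0,0,-6.65],[0,0,0,0,0,-6.65],[0,0,0,0,0,-6.65],[0,0,0,0,0,-6.65],[0,0,0,0,0,-6.65],[0,0,0,0,0,0]]' | tail -2
python3 -m handwheel '[[0,0,0,0,0,0],[0,0,0,0,0,0],[0,0,0,0,0,0],[0,0,0,0,0,0],[0,0,0,0,0,0],[0,0,0,0,0,0],[0,0,0,0,0,0],[0,0,0,0,0,0]]' | tail -2
python3 tip.py 1| head -4; python3 d.py .4268 .373 .0225 189
```

```text
wrist_force: [1.6, 1.0, -0.3]
opening: 0.0177
wrist_force: [-1.5, 0.2, -1.3]
opening: 0.0181
wrist_force: [0.9, -0.6, -0.7]
opening: 0.018
wrist_force: [-0.6, 0.2, -0.5]
opening: 0.0177
t 68.1 tip [0.5464 0.3875 0.1457] groove x 0.5032 open 0.0177 F [-0.6  0.2 -0.5] rpy [ 179.91   -0.21 -171.23]
proj [417.1 146.1]
nib n 59 reach [0.0557 0.1199 0.1222] end pt [0.5466 0.3837 0.146 ] offset from axis [ 0.0005 -0.0031 -0.0001]
end px [416.66666667 146.66666667]
wz -0.23 shift mm [  0.4   3.9 130.7] t 68.1 open 0.0177 F [ 0.5 -0.5  0.1] rpy [ 179.91   -0.2  -171.23] pos [0.4278 0.3692 0.1532]
```

```bash
python3 -m handwheel '[[0,0.002,0.012,0,0,-0.2],[0,0.002,0.018,0,0.2,0],[0,0,0.02,0,0,0],[0,0,0.02,0,0,0],[0,0,0.018,0,0,0],[0,0,0.012,0,0,0],[0,0,0.008,0,0,0],[0,0,0.005,0,0,0]]' | tail -2
python3 d.py .4268 .373 .0225 189
python3 tip.py 1| head -4
```

```text
wrist_force: [0.3, -0.2, -1.3]
opening: 0.0179
wz -0.02 shift mm [-0.6 -0.  16.5] t 68.8 open 0.0179 F [ 0.3 -0.2 -1.3] rpy [ 179.95   -0.46 -171.02] pos [0.4262 0.3729 0.039 ]
t 68.8 tip [0.5446 0.3917 0.031 ] groove x 0.5033 open 0.0179 F [ 0.3 -0.2 -1.3] rpy [ 179.95   -0.46 -171.02]
proj [411.9 178. ]
nib n 17 reach [0.0559 0.0759 0.0761] end pt [0.5015 0.3833 0.0319] offset from axis [ 0.0006 -0.0036  0.0004]
end px [398.33333333 174.33333333]
```

```bash
python3 -m handwheel '[[0,0,0.004,0,-0.45,0],[0,0,0.004,0,0,0],[0,0,0.003,0,0,0],[0,0,0.002,0,0,0],[0,0,0.0015,0,0,0],[0,0,0.001,0,0,0],[0,0,0.0005,0,0,0],[0,0,0,0,0,0]]' | tail -2
python3 d.py .4268 .373 .0225 189
```

```text
wrist_force: [-0.6, -0.1, -0.7]
opening: 0.0178
wz -0.02 shift mm [-0.3 -0.3  1.7] t 69.5 open 0.0178 F [-0.6 -0.1 -0.7] rpy [ 1.7991e+02  5.0000e-02 -1.7102e+02] pos [0.4265 0.3732 0.0242]
```

```bash
python3 -m handwheel '[[0,0,0.0005,0,0,0],[0,0,0.0005,0,0,0],[0,0,0.0005,0,0,0],[0,0,0.0005,0,0,0],[0,0,0,0,0,0],[0,0,0,0,0,0],[0,0,0,0,0,0],[0,0,0,0,0,0]]' | tail -2
python3 d.py .4268 .373 .0225 189
python3 -m handwheel '[[0,0,0,0,0,0],[0,0,0,0,0,0],[0,0,0,0,0,0],[0,0,0,0,0,0],[0,0,0,0,0,0],[0,0,0,0,0,0],[0,0,0,0,0,0],[0,0,0,0,0,0]]' 0 | tail -2
python3 -m handwheel '[[0,0,-0.005,0,0,0],[0,0,-0.012,0,0,0],[0,0,-0.018,0,0,0],[0,0,-0.02,0,0,0],[0,0,-0.025,0,0,0],[0,0,-0.025,0,0,0],[0,0,-0.025,0,0,0],[0,0,-0.02,0,0,0]]' | tail -2
python3 -m handwheel '[[0.025,0,-0.01,0,0,0],[0.025,0,0,0,0,0],[0.025,0,0,0,0,0],[0.02,0,0,0,0,0],[0.01,0,0,0,0,0],[0,0,0,0,0,0],[0,0,0,0,0,0],[0,0,0,0,0,0]]' | tail -2
cat > chk.py <<'E'
from h import *
T,S=cam('top'),cam('scene'); P=cloud(T)
for n,p in(('lemon',(.640,-.0535)),('lilac',(.628,.066)),('mint',(.6165,.186))):
    m=(P[...,2]>.155)&(P[...,2]<.19)&(abs(P[...,0]-p[0])<.05)&(abs(P[...,1]-p[1])<.05); r=cv2.minAreaRect((P[m][:,:2]*1000).astype(np.float32)); print(n,m.sum(),np.round(r[0],1),np.round(r[1],1),round(r[2],1),np.median(P[m][:,2]).round(4),T['img'][m].mean(0).astype(int))
for c in(T,S):
    C=cloud(c); m=cv2.inRange(cv2.cvtColor(c['img'],cv2.COLOR_RGB2HSV),(165,60,50),(179,255,255)); x,y,z=[C[...,i] for i in range(3)]
    m[~((x>.3)&(x<.65)&(y>.25)&(y<.5)&(z<.06))]=0
    n,l,st,ce=cv2.connectedComponentsWithStats(m); i=1+np.argmax(st[1:,4]); Q=C[l==i]; k=Q[:,2]>.018
    r=cv2.minAreaRect((Q[k][:,:2]*1000).astype(np.float32)); print('handle',st[i,4],np.round(r[0],1),np.round(r[1],1),round(r[2],1),'z90',np.percentile(Q[:,2],90).round(4))
    h=cv2.cvtColor(c['img'],cv2.COLOR_RGB2HSV); m=(x>.35)&(x<.6)&(y>.31)&(y<.46)&(z>.008)&(z<.03)&(h[...,1]<45)
    if m.sum(): print(' nib',m.sum(),C[m][np.argmax(C[m][:,0])].round(4))
print(monitor.get_obs()['ee_pos'],monitor.get_obs()['wrist_force'],monitor.get_obs()['time'])
E
python3 chk.py
```

```text
wrist_force: [0.8, -0.3, 0.0]
opening: 0.0178
wz -0.02 shift mm [-0.3 -0.2 -0.3] t 70.2 open 0.0178 F [ 0.8 -0.3  0. ] rpy [ 1.7992e+02  5.0000e-02 -1.7102e+02] pos [0.4265 0.3732 0.0222]
wrist_force: [-0.6, 0.6, 1.2]
opening: 0.043
wrist_force: [-0.1, 0.2, -0.5]
opening: 0.0427
wrist_force: [-0.6, 0.7, -0.4]
opening: 0.0424
lemon 168 [640.6 -54.2] [11.2 62.4] 5.8 0.1691 [122 117  76]
lilac 187 [628.4  65.8] [11.8 63.8] 6.0 0.1694 [ 99  92 118]
mint 175 [616.9 187.2] [11.9 63.8] 5.4 0.1691 [ 79 111  98]
handle 325 [427.  371.9] [94.9 21.3] 7.8 z90 0.0273
 nib 127 [0.5423 0.3925 0.0186]
handle 242 [430.2 369.7] [98.6 25.2] 8.1 z90 0.0262
 nib 17 [0.5449 0.3891 0.0176]
[0.32346733 0.35666729 0.18203989] [ 0.76503401 -0.98829563  0.82923423] 72.2667
```

All checks agree: the hangers are level on their pins and the stick is flat, within 2 mm of the mat's centre. Handing in.

```bash
python3 -c "
from workcell import order
print(order.job_done())"
```

```text
the job is handed in; nothing more can be done
None
```

All three hangers are hung, the groove has been drawn through once, and the stick lies flat on its mat. I handed the job in at about 72 s on the robot's clock.

- **Hangers:** mint is on pin 3, lilac on pin 2 and lemon on pin 1, each slid to the bay, lifted off and lowered so the pin sits up in the notch. In the last check their plate tops were at z 0.169, where 0.172 is nominal (the depth camera reads 2–3 mm low throughout). Their headings were within half a degree of the bar's.
- **Groove:** I drew the stick's tip once at about 3.1 cm/s, from roughly 4 mm off the stop to 2 cm into the bay. Wrist force stayed under about 2 N, and the computed tip stayed within about 0.5 mm of the groove's centre line.
- **Stick:** it lies flat along the mat, about 2 mm from its centre, with the nib at the expected height. The arm is clear of everything.

**What did not go smoothly:**
- The first approach to the stick ran into the last joint's limit, so I took the half-turned grasp instead.
- The automatic nib-length check was unreliable with the tip in the groove, because it picked up the track floor. There I relied on the arm's pose and the pictures.
- I used all 16 pictures before the stick was laid down, so that last step was checked by measurement only.
- I did not re-measure the bottle, lint filter or dish at the end. The arm's path stayed clear of them.

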